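# Rake washed plugs into an even layer on a sprung drying deck

### The job

Take the hand rake from its holder and rake the heaped steel plugs out over the drying deck into one even layer: none on top of another, all still on the deck, and at least two in each third of its length. Rake with the tine tips resting on the deck all the way from behind the heap to the far line, following the uneven deck by feel, but press gently (about 5 N; more than 12 N anywhere on the tray harms its springs), touch the tray and the plugs with the rake only, and leave the other things alone. Then stand the rake upright back in its holder, fully down.

Things in the scene. Friction and masses are not known exactly. Their poses are not given: they have to be found in the camera images.
- tray: Stainless drying tray fixed to the bench, outside 182 (its x) by 312 mm (its y), inside 170 x 300 mm, rim 75 mm above its origin, the centre of its underside; z up. A flat perforated deck floats in it on springs: its top is 34 to 40 mm above the origin under the heap, gives 1 mm per 3 N, and is out of level lengthwise: up to 5 mm per 100 mm, up or down; this must be felt.
- line_a (a point): Middle of the dark line across the deck at the tray's y = -50 mm (the point itself is 40 mm above the tray's underside); it bounds the -y third of the deck, where the plugs are heaped at first in two rows across, with about 30 mm left free between the heap and the -y end wall.
- line_b (a point): Middle of the dark line across the deck at the tray's y = +50 mm (the point itself is 40 mm above the tray's underside); it bounds the bare +y third. The middle third, also bare at first, lies between the two lines.
- holder: Grey rake holder, a block fixed to the bench, 94 mm (its x) by 59 mm (its y), 40 mm high, with an upright slot 62 mm (x) by 19 mm (y), open at the top, whose floor is 6 mm above the underside. Origin: centre of the underside; the slot is centred on it. It may stand left or right of the tray.
- rake: Upright hand rake, 160 g, loose, in the holder's slot. Origin: middle of the tine tips, at the bottom; z up the handle, x along the head; it rakes along y. Four steel tines 22 mm long, 10 mm thick (y), 6 mm wide, 10 mm apart; head bar 54 mm (x) by 12 mm (y), 22 to 34 mm above the origin; black straight handle 24 mm (x) by 20 mm (y), 34 to 114 mm above the origin.
- plug1: Hexagonal steel blanking plug, 22 mm across flats, 25 mm over the corners, 14 mm high, 45 g. Origin: its centre; z is the hexagon's axis. At first lies on the deck in the back row of the heap, near the tray's x = -50 mm.
- plug2: Hexagonal steel blanking plug, 22 mm across flats, 25 mm over the corners, 14 mm high, 45 g. Origin: its centre; z is the hexagon's axis. At first lies on the deck in the back row of the heap, near the tray's x = 0 mm.
- plug3: Hexagonal steel blanking plug, 22 mm across flats, 25 mm over the corners, 14 mm high, 45 g. Origin: its centre; z is the hexagon's axis. At first lies on the deck in the back row of the heap, near the tray's x = +50 mm.
- plug4: Hexagonal steel blanking plug, 22 mm across flats, 25 mm over the corners, 14 mm high, 45 g. Origin: its centre; z is the hexagon's axis. At first lies on the deck in the front row of the heap, near the tray's x = -50 mm.
- plug5: Hexagonal steel blanking plug, 22 mm across flats, 25 mm over the corners, 14 mm high, 45 g. Origin: its centre; z is the hexagon's axis. At first lies on the deck in the front row of the heap, near the tray's x = 0 mm.
- plug6: Hexagonal steel blanking plug, 22 mm across flats, 25 mm over the corners, 14 mm high, 45 g. Origin: its centre; z is the hexagon's axis. At first lies on the deck in the front row of the heap, near the tray's x = +50 mm.
- plug7: Hexagonal steel blanking plug, 22 mm across flats, 25 mm over the corners, 14 mm high, 45 g. Origin: its centre; z is the hexagon's axis. At first lies on top, bridging the two plugs near the tray's x = -50 mm.
- plug8: Hexagonal steel blanking plug, 22 mm across flats, 25 mm over the corners, 14 mm high, 45 g. Origin: its centre; z is the hexagon's axis. At first lies on top, bridging the two plugs near the tray's x = +50 mm.
- gauge: Blue round digital pressure gauge on a steel foot, 90 mm across, 135 mm high, loose, beyond the tray. Origin: centre of the underside. Leave alone.
- cup: White open cup, 80 mm across, 70 mm high, loose, beyond the tray. Origin: centre of the underside. Leave alone.
- adapter: Brass screw adapter, 44 mm across, 55 mm high, loose, beyond the tray. Origin: centre of the underside. Leave alone.

How it is judged (in metres and radians):
On the way, in this order (a step that is already met when the one before it is completed fails the run):
1. the rake's tines rest on the deck (over 1 N) in the heaped (-y) third of the tray (contact force between rake and tray above 1 N and z of rake in the frame of tray below 0.055 m and x of rake in the frame of tray between -0.085 and 0.085 m and y of rake in the frame of tray below -0.05 m), for 0.2 s.
2. the tines rest on the deck (over 1 N) on the way, between the first line and the middle (contact force between rake and tray above 1 N and z of rake in the frame of tray below 0.055 m and x of rake in the frame of tray between -0.085 and 0.085 m and y of rake in the frame of tray between -0.05 and 0 m), for 0.2 s.
3. the tines rest on the deck (over 1 N) at or past the far line (y = +50 mm, less 10 mm) (contact force between rake and tray above 1 N and z of rake in the frame of tray below 0.055 m and x of rake in the frame of tray between -0.085 and 0.085 m and y of rake in the frame of tray above 0.04 m), for 0.2 s.
At the end, for the whole second after the job is handed in: All 8 plugs rest in the tray in one layer (centres over 18 mm apart seen from above), at least 2 centres in each third of its length (parted at y = -50 and +50 mm); rake at rest in its holder, origin within 7 mm of the slot centre, under 10 mm above the holder's underside, tilt under 0.15 rad (z of plug1 in the frame of tray between 0.02 and 0.075 m and x of plug1 in the frame of tray between -0.085 and 0.085 m and y of plug1 in the frame of tray between -0.15 and 0.15 m and linear speed of each of plug1, plug2, plug3, plug4, plug5, plug6, plug7, plug8, rake below 0.02 m/s and z of plug2 in the frame of tray between 0.02 and 0.075 m and x of plug2 in the frame of tray between -0.085 and 0.085 m and y of plug2 in the frame of tray between -0.15 and 0.15 m and z of plug3 in the frame of tray between 0.02 and 0.075 m and x of plug3 in the frame of tray between -0.085 and 0.085 m and y of plug3 in the frame of tray between -0.15 and 0.15 m and z of plug4 in the frame of tray between 0.02 and 0.075 m and x of plug4 in the frame of tray between -0.085 and 0.085 m and y of plug4 in the frame of tray between -0.15 and 0.15 m and z of plug5 in the frame of tray between 0.02 and 0.075 m and x of plug5 in the frame of tray between -0.085 and 0.085 m and y of plug5 in the frame of tray between -0.15 and 0.15 m and z of plug6 in the frame of tray between 0.02 and 0.075 m and x of plug6 in the frame of tray between -0.085 and 0.085 m and y of plug6 in the frame of tray between -0.15 and 0.15 m and z of plug7 in the frame of tray between 0.02 and 0.075 m and x of plug7 in the frame of tray between -0.085 and 0.085 m and y of plug7 in the frame of tray between -0.15 and 0.15 m and z of plug8 in the frame of tray between 0.02 and 0.075 m and x of plug8 in the frame of tray between -0.085 and 0.085 m and y of plug8 in the frame of tray between -0.15 and 0.15 m and horizontal distance between plug1 and plug2 above 0.018 m and horizontal distance between each of plug1, plug2 and plug3 above 0.018 m and horizontal distance between each of plug1, plug2, plug3 and plug4 above 0.018 m and horizontal distance between each of plug1, plug2, plug3, plug4 and plug5 above 0.018 m and horizontal distance between each of plug1, plug2, plug3, plug4, plug5 and plug6 above 0.018 m and horizontal distance between each of plug1, plug2, plug3, plug4, plug5, plug6 and plug7 above 0.018 m and horizontal distance between each of plug1, plug2, plug3, plug4, plug5, plug6, plug7 and plug8 above 0.018 m and ((y of plug1 in the frame of tray below -0.05 m and (y of plug2 in the frame of tray below -0.05 m or y of plug3 in the frame of tray below -0.05 m or y of plug4 in the frame of tray below -0.05 m or y of plug5 in the frame of tray below -0.05 m or y of plug6 in the frame of tray below -0.05 m or y of plug7 in the frame of tray below -0.05 m or y of plug8 in the frame of tray below -0.05 m)) or (y of plug2 in the frame of tray below -0.05 m and (y of plug3 in the frame of tray below -0.05 m or y of plug4 in the frame of tray below -0.05 m or y of plug5 in the frame of tray below -0.05 m or y of plug6 in the frame of tray below -0.05 m or y of plug7 in the frame of tray below -0.05 m or y of plug8 in the frame of tray below -0.05 m)) or (y of plug3 in the frame of tray below -0.05 m and (y of plug4 in the frame of tray below -0.05 m or y of plug5 in the frame of tray below -0.05 m or y of plug6 in the frame of tray below -0.05 m or y of plug7 in the frame of tray below -0.05 m or y of plug8 in the frame of tray below -0.05 m)) or (y of plug4 in the frame of tray below -0.05 m and (y of plug5 in the frame of tray below -0.05 m or y of plug6 in the frame of tray below -0.05 m or y of plug7 in the frame of tray below -0.05 m or y of plug8 in the frame of tray below -0.05 m)) or (y of plug5 in the frame of tray below -0.05 m and (y of plug6 in the frame of tray below -0.05 m or y of plug7 in the frame of tray below -0.05 m or y of plug8 in the frame of tray below -0.05 m)) or (y of plug6 in the frame of tray below -0.05 m and (y of plug7 in the frame of tray below -0.05 m or y of plug8 in the frame of tray below -0.05 m)) or (y of plug7 in the frame of tray below -0.05 m and y of plug8 in the frame of tray below -0.05 m)) and ((y of plug1 in the frame of tray between -0.05 and 0.05 m and (y of plug2 in the frame of tray between -0.05 and 0.05 m or y of plug3 in the frame of tray between -0.05 and 0.05 m or y of plug4 in the frame of tray between -0.05 and 0.05 m or y of plug5 in the frame of tray between -0.05 and 0.05 m or y of plug6 in the frame of tray between -0.05 and 0.05 m or y of plug7 in the frame of tray between -0.05 and 0.05 m or y of plug8 in the frame of tray between -0.05 and 0.05 m)) or (y of plug2 in the frame of tray between -0.05 and 0.05 m and (y of plug3 in the frame of tray between -0.05 and 0.05 m or y of plug4 in the frame of tray between -0.05 and 0.05 m or y of plug5 in the frame of tray between -0.05 and 0.05 m or y of plug6 in the frame of tray between -0.05 and 0.05 m or y of plug7 in the frame of tray between -0.05 and 0.05 m or y of plug8 in the frame of tray between -0.05 and 0.05 m)) or (y of plug3 in the frame of tray between -0.05 and 0.05 m and (y of plug4 in the frame of tray between -0.05 and 0.05 m or y of plug5 in the frame of tray between -0.05 and 0.05 m or y of plug6 in the frame of tray between -0.05 and 0.05 m or y of plug7 in the frame of tray between -0.05 and 0.05 m or y of plug8 in the frame of tray between -0.05 and 0.05 m)) or (y of plug4 in the frame of tray between -0.05 and 0.05 m and (y of plug5 in the frame of tray between -0.05 and 0.05 m or y of plug6 in the frame of tray between -0.05 and 0.05 m or y of plug7 in the frame of tray between -0.05 and 0.05 m or y of plug8 in the frame of tray between -0.05 and 0.05 m)) or (y of plug5 in the frame of tray between -0.05 and 0.05 m and (y of plug6 in the frame of tray between -0.05 and 0.05 m or y of plug7 in the frame of tray between -0.05 and 0.05 m or y of plug8 in the frame of tray between -0.05 and 0.05 m)) or (y of plug6 in the frame of tray between -0.05 and 0.05 m and (y of plug7 in the frame of tray between -0.05 and 0.05 m or y of plug8 in the frame of tray between -0.05 and 0.05 m)) or (y of plug7 in the frame of tray between -0.05 and 0.05 m and y of plug8 in the frame of tray between -0.05 and 0.05 m)) and ((y of plug1 in the frame of tray above 0.05 m and (y of plug2 in the frame of tray above 0.05 m or y of plug3 in the frame of tray above 0.05 m or y of plug4 in the frame of tray above 0.05 m or y of plug5 in the frame of tray above 0.05 m or y of plug6 in the frame of tray above 0.05 m or y of plug7 in the frame of tray above 0.05 m or y of plug8 in the frame of tray above 0.05 m)) or (y of plug2 in the frame of tray above 0.05 m and (y of plug3 in the frame of tray above 0.05 m or y of plug4 in the frame of tray above 0.05 m or y of plug5 in the frame of tray above 0.05 m or y of plug6 in the frame of tray above 0.05 m or y of plug7 in the frame of tray above 0.05 m or y of plug8 in the frame of tray above 0.05 m)) or (y of plug3 in the frame of tray above 0.05 m and (y of plug4 in the frame of tray above 0.05 m or y of plug5 in the frame of tray above 0.05 m or y of plug6 in the frame of tray above 0.05 m or y of plug7 in the frame of tray above 0.05 m or y of plug8 in the frame of tray above 0.05 m)) or (y of plug4 in the frame of tray above 0.05 m and (y of plug5 in the frame of tray above 0.05 m or y of plug6 in the frame of tray above 0.05 m or y of plug7 in the frame of tray above 0.05 m or y of plug8 in the frame of tray above 0.05 m)) or (y of plug5 in the frame of tray above 0.05 m and (y of plug6 in the frame of tray above 0.05 m or y of plug7 in the frame of tray above 0.05 m or y of plug8 in the frame of tray above 0.05 m)) or (y of plug6 in the frame of tray above 0.05 m and (y of plug7 in the frame of tray above 0.05 m or y of plug8 in the frame of tray above 0.05 m)) or (y of plug7 in the frame of tray above 0.05 m and y of plug8 in the frame of tray above 0.05 m)) and horizontal distance between rake and holder below 0.007 m and z of rake in the frame of holder below 0.01 m and angle between rake's own z axis and vertical below 0.15 rad); the robot touches nothing.
It fails at once if the rake pressed on the tray (deck or walls) with more than 12 N (contact force between rake and tray above 12 N).
It fails at once if the robot touched the tray (contact force between any of the fingers, the arm and tray above 1 N).
It fails at once if the robot touched a plug itself (contact force between any of the fingers, the arm and plug1 above 0.5 N or contact force between any of the fingers, the arm and plug2 above 0.5 N or contact force between any of the fingers, the arm and plug3 above 0.5 N or contact force between any of the fingers, the arm and plug4 above 0.5 N or contact force between any of the fingers, the arm and plug5 above 0.5 N or contact force between any of the fingers, the arm and plug6 above 0.5 N or contact force between any of the fingers, the arm and plug7 above 0.5 N or contact force between any of the fingers, the arm and plug8 above 0.5 N).
It fails at once if the gauge, cup or adapter was moved more than 15 mm (distance of any of gauge, cup, adapter from where it was at the start of the episode above 0.015 m).
It also fails if it takes over 72 s, if anything falls off the work surface, if the arm or the gripper's body presses on something with over 40 N, if the wrist force passes 120 N, or if a joint passes its speed limit or range.

### The arm

A 6-joint arm with a two-finger parallel gripper is mounted at the origin on the work surface. World frame = base frame: x ahead of the robot, y to its left, z up, the work surface at z = 0. Lengths are in mm, angles in degrees, forces in N, time in s.
With the tool pointing down it reaches from about 350 to 850 mm from the base axis. Payload 8.1 kg.
Tool frame: the origin (TCP) lies between the finger pads; the fingertips stand 22 mm ahead of it and the grasp point (between the pads) lies 3 mm ahead of it; z points along the fingers, y is the direction in which the jaws open and shut (so a half turn about z gives the same grasp; the last joint's range is limited). The gripper opens to 85 mm and grips with 20 to 120 N. Pads are 22 mm wide; open, the fingers measure 114 mm over their backs; the gripper's body (76 mm by 85 mm) begins 54 mm behind the grasp point. The pads swing forward as they close: fully open they stand 13 mm farther back than shut.
Start: joints at [65.523, 7.471, 85.268, -0, 87.261, -4.893], TCP at [201.089, 565.304, 253.292] pointing down, gripper open.
Joint ranges: [-169.43, 169.43], [-51.17, 129.36], [1.28, 143.12], [-76.62, 256.62], [0, 156.53], [-152.29, 152.29]. Speed limits (degrees/s): [136.94, 136.94, 159.86, 180, 180, 180].

### API

Orientations are given as [roll, pitch, yaw] about the fixed x, y, z axes, in that order (R = Rz(yaw) Ry(pitch) Rx(roll)).
In Python, from bench import r gives the robot as it stands.
- The arm moves only by the tool drive_tool, never from a script. Its argument "moves" is a list of rows, each a list of 2 entries, a list of its own where there are three numbers: the shift along the world's x, y, z in mm, then the turn about the world's z in degrees. A call has exactly 8 rows; each row is the pose to reach, as a shift and turn from the pose commanded when the call began; what a row does not reach only later rows make up. A row lasts 1/12 s, in which the tool goes at most 41.7 mm and 7.16 degrees, less where a joint would pass 70% of its speed; a pose out of reach is approached as far as the arm can. A call with a gripper value outside its range is refused whole. "fingers" is the finger opening in mm, from 0 to 85.4, set as the call begins (left out, the last holds). The fingers move at their own pace and stop on an object; "squeeze" is the grip in N (left out, the last holds). Time passes only in rows, so rows that repeat a pose let the fingers close, or fill a call up. It gives the time, the measured TCP pose, the force and the opening at its end, in the units of the state.
- r.sense(): the state, without advancing time (a new reading comes with each control period).
- r.snapshot(name): name is "scene" or "top" or "wrist"; returns a dict with "pixels" (400x640x3 uint8, red, green, blue), "camera_matrix" (3x3 intrinsics, pixels), "xyz" and "orientation" of the camera in the world. Camera axes: x right, y down, z forward; pixel columns grow to the right and rows downward; lengths in mm; the calibration is good to about 2 mm. A picture is of the moment at which its call begins. There is no depth.
- r.hand_in(): hands the job in, once; it reports no verdict.
The state is a dict: "time": time; "joint_pos": joint angles; "qd": joint speeds; "joint_efforts": joint torques, N m; "tool_pos": TCP position; "tcp_rot": TCP orientation; "ft_force": force on the tool from outside, world axes, zero at the start; "wrist_torque": the same for the moment, N m; "finger_gap": finger opening in mm.
Only numpy, scipy, OpenCV 4.12 (cv2) and the standard library are available. Lean on these libraries where they do the work, as an engineer would, in place of code of your own. Each camera call takes 0.05 s, during which the arm holds its last target.

## Working session

There is one attempt and no reset: what is moved stays moved. The work goes in short steps, Python scripts to look and compute and a tool call to move; the robot and the scene stay as the last step left them, time stands still between calls to the robot, and variables do not carry over. Pictures are saved under pics/ and viewed, and the job is handed in when it is done.

Besides the shell and the picture viewer there is one more tool, called by a JSON object that holds its "fn" and its "kwargs", one argument or row to a line. drive_tool: Moves the arm, as the interface text tells. Its arguments: {"type":"object","properties":{"moves":{"type":"array","items":{"type":"array"}},"fingers":{"type":"number"},"squeeze":{"type":"number"}},"required":["moves"]}

```bash
mkdir -p pics; ls
python3 - <<'E'
from bench import r
import cv2
print(r.sense())
for n in ["scene","top","wrist"]:
    s=r.snapshot(n); cv2.imwrite(f"pics/a_{n}.png",s["pixels"][:,:,::-1]); print(n,s["camera_matrix"],s["xyz"],s["orientation"])
E
```

```text
pics
{'time': 0.0, 'joint_pos': array([ 6.55238582e+01,  7.51468644e+00,  8.53316358e+01, -9.68222378e-04,
        8.72617162e+01, -4.89544075e+00]), 'qd': array([-0.03846609, -0.02222966,  0.01766443, -0.05024294,  0.02904128,
       -0.072348  ]), 'joint_efforts': array([-1.08735101e-03, -5.69415343e+01, -5.00541544e+01, -2.98358373e-04,
        1.50267337e-02,  1.77766810e-05]), 'tool_pos': array([200.86930411, 564.81799955, 252.22621153]), 'tcp_rot': array([-1.79892273e+02, -8.25623628e-03,  1.60419338e+02]), 'ft_force': array([-0.24276829, -0.94282835, -0.19663299]), 'wrist_torque': array([0.0443524 , 0.00134561, 0.03877536]), 'finger_gap': 85.3836790939067}
scene [[377.31035097   0.         316.38511174]
 [  0.         377.31035097 201.68238131]
 [  0.           0.           1.        ]] [1013.93862934  109.81488786  682.06551144] [-145.11009872   -0.79975825  108.94712648]
top [[373.47808092   0.         318.95082816]
 [  0.         373.47808092 197.9930466 ]
 [  0.           0.           1.        ]] [501.95336178 -38.20401437 768.02685751] [-172.97047991    1.22949388  -88.63328842]
wrist [[305.66835859   0.         318.9354816 ]
 [  0.         305.66835859 195.65912454]
 [  0.           0.           1.        ]] [129.12007684 588.96943948 372.82915027] [1.62872716e+02 5.99214772e-02 7.04552798e+01]
```

View pics/a_top.png

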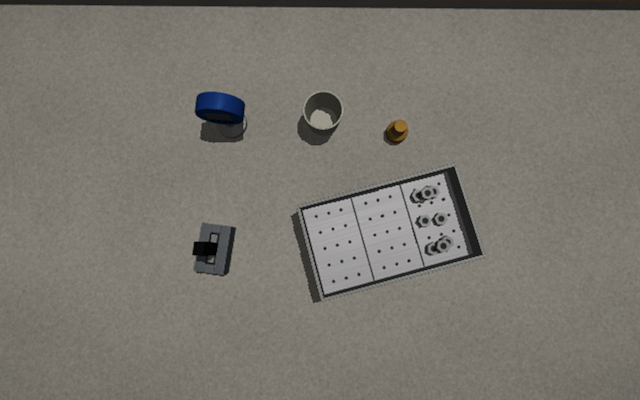

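View pics/a_scene.png

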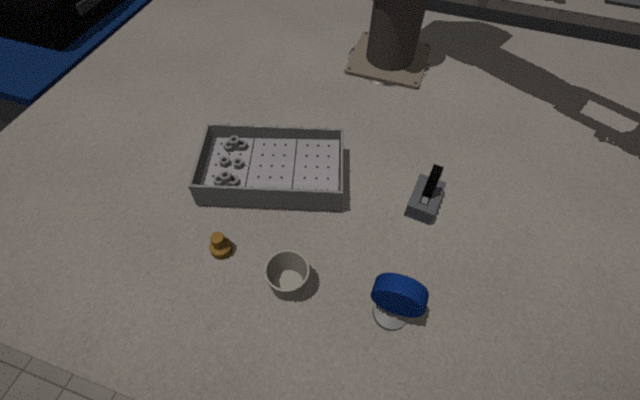

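View pics/a_wrist.png

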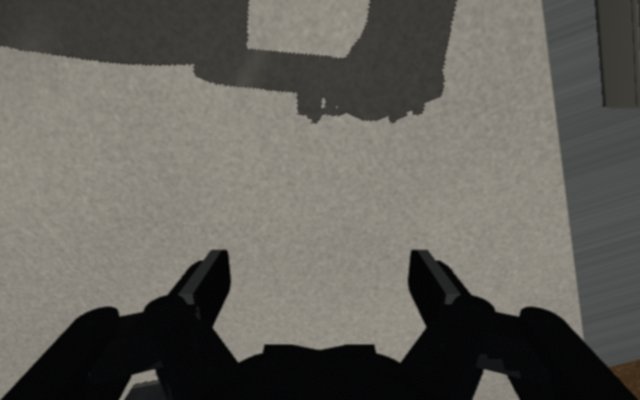

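Run:
```python
import cv2
t=cv2.imread("pics/a_top.png"); s=cv2.imread("pics/a_scene.png")
c=t[155:310,285:490]; cv2.imwrite("pics/z1.png",cv2.resize(c,None,fx=3.8,fy=3.8,interpolation=cv2.INTER_CUBIC))
a=cv2.resize(t[215:285,185:245],None,fx=6,fy=6,interpolation=cv2.INTER_CUBIC)
b=cv2.resize(s[155:230,400:460],None,fx=6,fy=6,interpolation=cv2.INTER_CUBIC)
o=cv2.copyMakeBorder(a,0,b.shape[0]-a.shape[0],0,0,0); cv2.imwrite("pics/z2.png",cv2.hconcat([o,b]))
c=s[115:220,185:355]; cv2.imwrite("pics/z3.png",cv2.resize(c,None,fx=4.6,fy=4.6,interpolation=cv2.INTER_CUBIC))
```

```text
(no output)
```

View pics/z1.png

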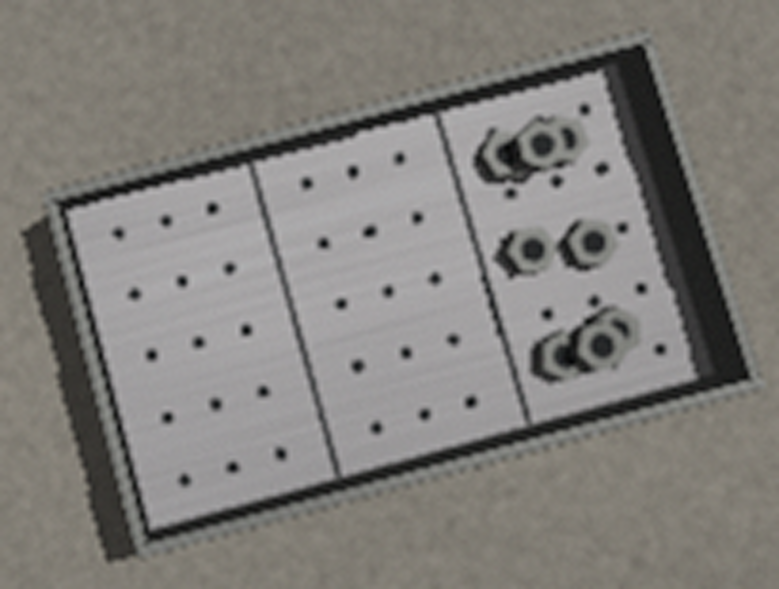

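View pics/z2.png

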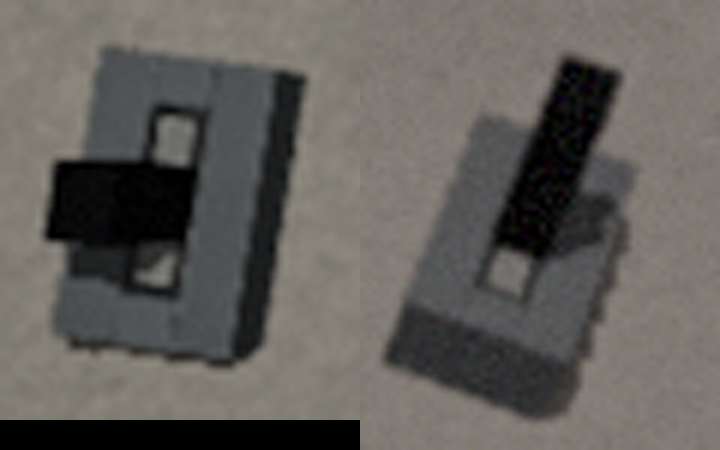

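View pics/z3.png

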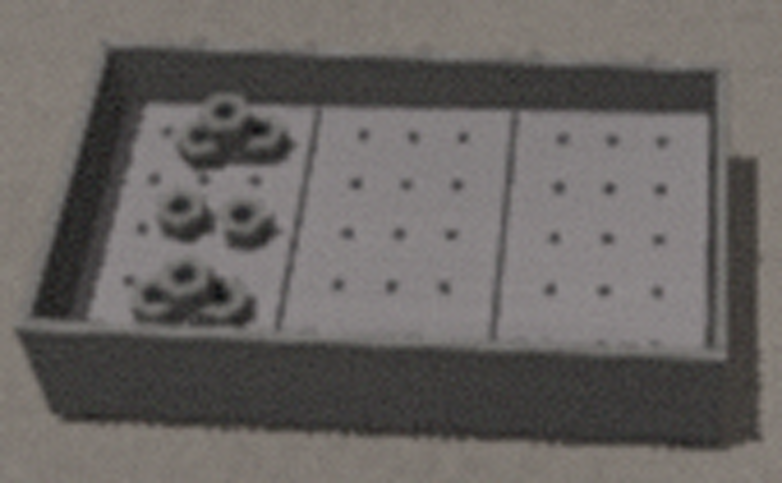

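```bash
cat > h.py <<'E'
import numpy as np, cv2, pickle
from scipy.spatial.transform import Rotation as Ro
from scipy.optimize import least_squares
def proj(cam,P):
    R=Ro.from_euler('xyz',cam["orientation"],degrees=True).as_matrix()
    q=(np.asarray(P,float)-cam["xyz"])@R; q=q@np.asarray(cam["camera_matrix"]).T
    return q[:,:2]/q[:,2:]
def rz(a): 
    a=np.radians(a);return np.array([[np.cos(a),-np.sin(a),0],[np.sin(a),np.cos(a),0],[0,0,1]])
def back(cam,uv,z):
    R=Ro.from_euler('xyz',cam["orientation"],degrees=True).as_matrix()
    uv=np.atleast_2d(uv); d=np.c_[uv,np.ones(len(uv))]@np.linalg.inv(cam["camera_matrix"]).T@R.T
    C=np.asarray(cam["xyz"]); return C+d*((z-C[2])/d[:,2])[:,None]
def fit(obs,p0):  # obs: list (cam, local pts, uv)
    f=lambda p: np.concatenate([(proj(c,(np.asarray(L,float)@rz(p[2]).T)+[p[0],p[1],0])-uv).ravel() for c,L,uv in obs])
    s=least_squares(f,p0); return s.x, f(s.x).reshape(-1,2)
E
python3 - <<'E'
from h import *
from bench import r
S=r.snapshot("scene");T=r.snapshot("top")
pickle.dump((S,T),open("cams.pkl","wb"))
tr=[[91,156,75],[91,-156,75],[-91,-156,75],[-91,156,75]]
ut=np.array([[50,200],[648,40],[757,378],[142,553]])/3.8+[285,155]
us=np.array([[725,357],[18,330],[107,45],[718,70]])/4.6+[185,115]
for o in ([(T,tr,ut)],[(S,tr,us)],[(T,tr,ut),(S,tr,us)]):
    p,e=fit(o,[450,-130,15]); print("tray",p.round(1),e.round(1).tolist())
ho=[[47,29.5,40],[47,-29.5,40],[-47,-29.5,40],[-47,29.5,40]]
ht=np.array([[103,47],[275,68],[235,358],[55,335]])/6+[185,215]
# scene: near=+x ; left=-y
hs=np.array([[210,362],[43,303],[120,118],[275,165]])/6+[400,155]
for o in ([(T,ho,ht)],[(S,ho,hs)],[(T,ho,ht),(S,ho,hs)]):
    p,e=fit(o,[430,180,-10]); print("hold",p.round(1),e.round(1).tolist())
# handle top corners z=6+114
rt=[[12,10,120],[-12,10,120]]
p,e=fit([(T,rt,np.array([[55,160],[45,240]])/6+[185,215])],[430,180,-10]);print("rake",p.round(1),e.round(1).tolist())
E
```

```text
tray [ 528.4 -153.7   16.6] [[-2.5, -1.6], [0.6, -3.3], [2.8, 2.4], [-1.0, 2.1]]
tray [ 531.4 -150.8   16.7] [[0.8, 0.9], [-1.2, 0.4], [-1.8, -1.3], [2.2, -1.4]]
tray [ 529.3 -152.7   16.6] [[-3.0, -2.1], [0.0, -3.8], [2.2, 1.9], [-1.5, 1.6], [0.2, -0.2], [-1.5, -0.7], [-2.0, -2.1], [1.7, -2.2]]
hold [488.1 183.5  -5.5] [[-0.4, -0.2], [0.5, -0.1], [-0.0, 0.1], [-0.1, 0.2]]
hold [490.4 187.2  -5.8] [[0.1, 0.5], [-0.0, 0.1], [-0.4, -1.0], [0.3, 0.3]]
hold [489.  185.3  -5.6] [[-1.3, -0.6], [-0.4, -0.5], [-1.0, -0.4], [-1.0, -0.3], [-0.6, -0.3], [-0.7, -0.6], [-1.2, -1.7], [-0.6, -0.5]]
rake [488.5 183.2  -3.4] [[0.0, -0.3], [-0.0, 0.3]]
```

Run:
```python
from h import *
S,T=pickle.load(open("cams.pkl","rb"))
tr=np.array([[91,156,75],[91,-156,75],[-91,-156,75],[-91,156,75]],float)
tl=np.array([[85,-50,40],[-85,-50,40],[85,50,40],[-85,50,40]],float)
for n,cam,off,(w,h),k,p in (("top",T,(285,155),(205,155),3.8,(528.4,-153.7,16.6)),("scene",S,(185,115),(170,105),4.6,(531.4,-150.8,16.7))):
    im=cam["pixels"][:,:,::-1][off[1]:off[1]+h,off[0]:off[0]+w]
    im=cv2.resize(im,None,fx=k,fy=k,interpolation=cv2.INTER_CUBIC)
    W=lambda L:((proj(cam,L@rz(p[2]).T+[p[0],p[1],0])-off+.5)*k).astype(int)
    cv2.polylines(im,[W(tr)],True,(0,0,255)); cv2.polylines(im,[W(tr*[170/182,300/312,1])],True,(0,255,255))
    q=W(tl); cv2.line(im,q[0],q[1],(0,255,0));cv2.line(im,q[2],q[3],(0,255,0))
    cv2.imwrite(f"pics/o_{n}.png",im)
```

```text
(no output)
```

View pics/o_top.png

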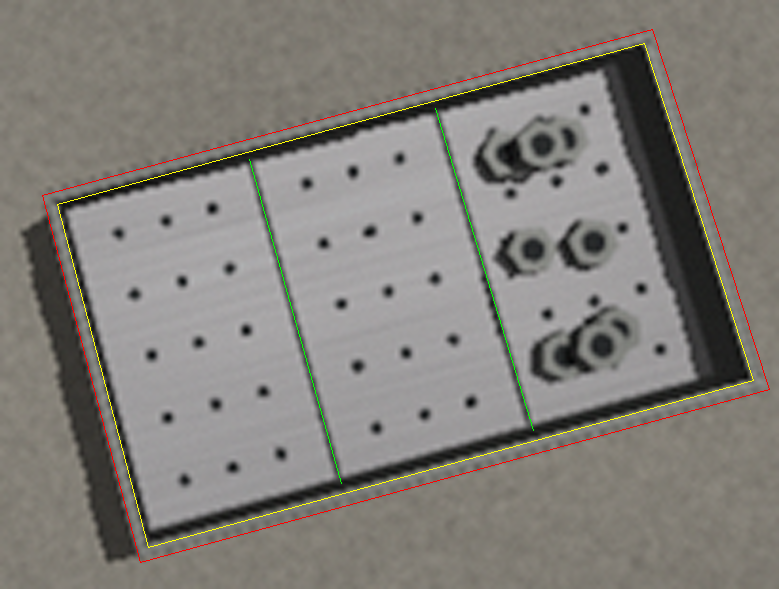

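View pics/o_scene.png

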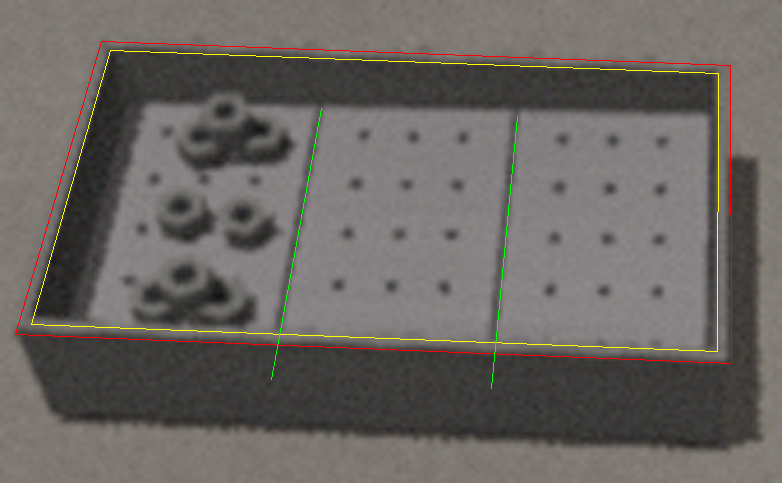

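{"fn": "drive_tool", "kwargs": {
  "moves": [
    [[24, -31, 0], 2],
    [[48, -62, 0], 4],
    [[72, -94, 0], 6],
    [[96, -126, 0], 8],
    [[120, -158, 0], 10],
    [[144, -190, 0], 12],
    [[168, -222, 0], 14],
    [[192, -253, 0], 14]
  ],
  "fingers": 60,
  "squeeze": 60
}}

```text
time: 0.92
tool_pos: [393.8, 310.5, 253.4]
tcp_rot: [180.0, 0.0, 174.6]
ft_force: [0.5, 0.1, 0.4]
finger_gap: 60.0
```

{"fn": "drive_tool", "kwargs": {
  "moves": [
    [[24, -31, -5], 0],
    [[48, -62, -10], 0],
    [[72, -94, -15], 0],
    [[96, -127, -20], 0],
    [[96, -127, -25], 0],
    [[96, -127, -28], 0],
    [[96, -127, -28], 0],
    [[96, -127, -28], 0]
  ]
}}

```text
time: 1.58
tool_pos: [488.4, 186.2, 225.2]
tcp_rot: [180.0, -0.0, 174.5]
ft_force: [-0.5, 0.2, 0.4]
finger_gap: 59.8
```

Run:
```python
from h import *
from bench import r
s=r.sense(); print(s["time"],s["tool_pos"],s["tcp_rot"],s["ft_force"],s["wrist_torque"])
W=r.snapshot("wrist"); T=r.snapshot("top"); pickle.dump((W,T,s),open("w1.pkl","wb"))
cv2.imwrite("pics/w1.png",W["pixels"][:,:,::-1]); print(W["xyz"],W["orientation"])
```

```text
1.5833 [488.39860989 186.19131106 225.15032108] [ 1.79990305e+02 -4.15683872e-02  1.74474357e+02] [-0.54782451  0.22082732  0.37519267] [-0.01756742  0.03315317 -0.0255906 ]
[412.60555873 192.11684138 345.65819014] [ 1.62900232e+02 -4.24173199e-02  8.45145057e+01]
```

View pics/w1.png

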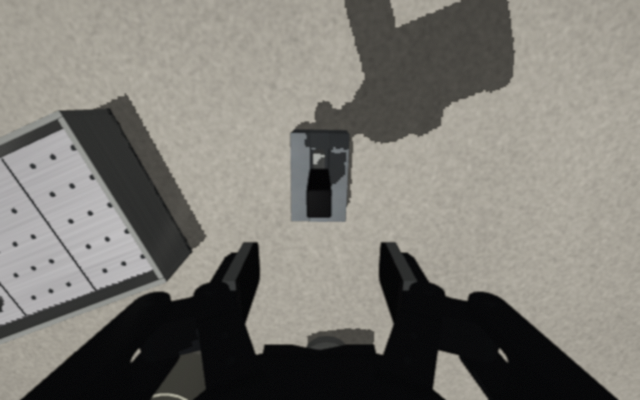

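Run:
```python
from h import *
W,T,s=pickle.load(open("w1.pkl","rb"))
im=W["pixels"][:,:,::-1]
cv2.imwrite("pics/w1z.png",cv2.resize(im[120:230,270:370],None,fx=6,fy=6,interpolation=cv2.INTER_CUBIC)[:600])
print(back(W,[[319,203]],120), back(W,[[291,131],[349,131],[347,221],[291,221]],40))
```

```text
[[487.67800843 185.1256322  120.        ]] [[437.45573    162.39247444  40.        ]
 [442.9058082  219.10448551  40.        ]
 [537.45113519 210.62561748  40.        ]
 [531.68614418 150.78119517  40.        ]]
```

View pics/w1z.png

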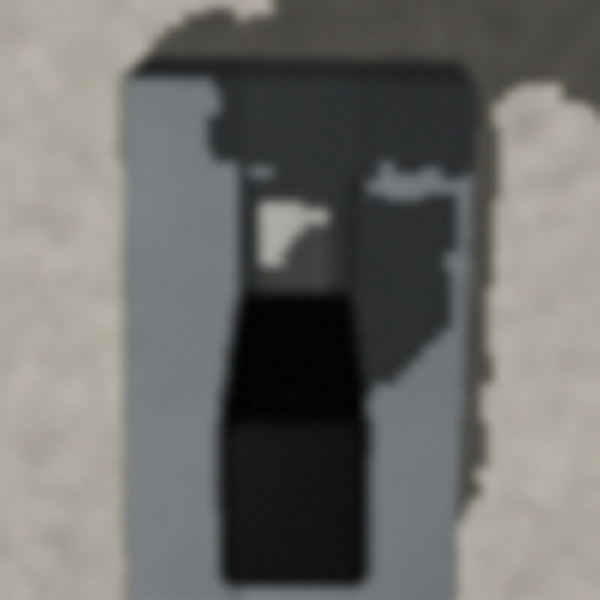

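{"fn": "drive_tool", "kwargs": {
  "moves": [
    [[-1, 0, -20], 0],
    [[-1, 0, -40], 0],
    [[-1, 0, -60], 0],
    [[-1, 0, -80], 0],
    [[-1, 0, -100], 0],
    [[-1, 0, -115], 0],
    [[-1, 0, -124], 0],
    [[-1, 0, -124], 0]
  ]
}}

```text
time: 2.35
tool_pos: [486.3, 185.8, 99.3]
tcp_rot: [-179.9, -0.2, 174.5]
ft_force: [-0.5, -0.3, -0.1]
finger_gap: 59.8
```

{"fn": "drive_tool", "kwargs": {
  "moves": [
    [[0, 0, 0], 0],
    [[0, 0, 0], 0],
    [[0, 0, 0], 0],
    [[0, 0, 0], 0],
    [[0, 0, 0], 0],
    [[0, 0, 0], 0],
    [[0, 0, 0], 0],
    [[0, 0, 0], 0]
  ],
  "fingers": 10,
  "squeeze": 80
}}

```text
time: 3.02
tool_pos: [489.3, 185.7, 103.0]
tcp_rot: [179.9, 0.2, 174.4]
ft_force: [-0.4, 0.9, 6.2]
finger_gap: 19.1
```

```bash
cat > st.py <<'E'
from bench import r
import numpy as np
s=r.sense()
for k in ("time","tool_pos","tcp_rot","ft_force","wrist_torque","finger_gap"): print(k,np.round(s[k],3))
E
python3 st.py
```

```text
time 3.017
tool_pos [489.272 185.664 102.982]
tcp_rot [1.7993e+02 1.5200e-01 1.7441e+02]
ft_force [-0.378  0.916  6.234]
wrist_torque [0.125 0.154 0.036]
finger_gap 19.127
```

{"fn": "drive_tool", "kwargs": {
  "moves": [
    [[0, 0, 0], 0],
    [[0, 0, 0], 0],
    [[0, 0, 3], 0],
    [[0, 0, 8], 0],
    [[0, 0, 15], 0],
    [[0, 0, 22], 0],
    [[0, 0, 30], 0],
    [[0, 0, 40], 0]
  ]
}}

```text
time: 3.68
tool_pos: [487.9, 185.2, 141.9]
tcp_rot: [-180.0, -0.0, 174.4]
ft_force: [-0.3, -0.2, -1.5]
finger_gap: 18.8
```

{"fn": "drive_tool", "kwargs": {
  "moves": [
    [[0, 0, 15], 0],
    [[0, 0, 30], 0],
    [[0, 0, 45], 0],
    [[0, 0, 60], 0],
    [[0, 0, 60], 0],
    [[0, 0, 60], 0],
    [[0, 0, 60], 0],
    [[0, 0, 60], 0]
  ]
}}

```text
time: 4.35
tool_pos: [487.4, 185.1, 200.0]
tcp_rot: [-180.0, -0.1, 174.4]
ft_force: [-0.1, -0.3, -2.1]
finger_gap: 19.0
```

```bash
python3 st.py
python3 - <<'E'
from h import *
from bench import r
s=r.sense()
W=r.snapshot("wrist"); T=r.snapshot("top");S=r.snapshot("scene"); pickle.dump((W,T,S,s),open("w2.pkl","wb"))
a=S["pixels"][100:230,340:480,::-1]; b=T["pixels"][180:300,160:260,::-1]
a=cv2.resize(a,None,fx=3,fy=3,interpolation=cv2.INTER_CUBIC);b=cv2.resize(b,(325,390),interpolation=cv2.INTER_CUBIC)
cv2.imwrite("pics/c2.png",cv2.hconcat([a,b]))
E
```

```text
time 4.35
tool_pos [487.369 185.106 200.019]
tcp_rot [-1.79959e+02 -1.08000e-01  1.74414e+02]
ft_force [-0.094 -0.259 -2.131]
wrist_torque [-0.019 -0.047 -0.013]
finger_gap 19.037
```

View pics/c2.png

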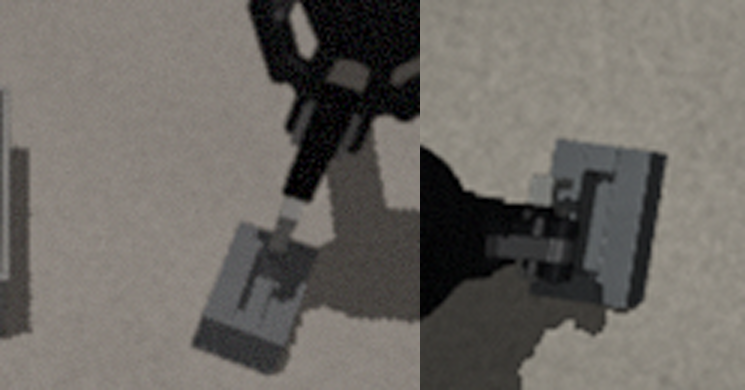

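Run:
```python
from h import *
S,T=pickle.load(open("cams.pkl","rb"))
def loc(cam,uv,z,p): 
    w=back(cam,uv,z); return ((w-[p[0],p[1],0])@rz(p[2]))[:,:2].round(0).tolist()
t=lambda *a: np.array(a)/3.8+[285,155]-.4
pt=(528.4,-153.7,16.6)
print("top8,7",loc(T,t((545,143),(602,344)),65,pt)," 2,5,6,4",loc(T,t((590,242),(534,250),(500,155),(560,357)),51,pt))
q=lambda *a: np.array(a)/4.6+[185,115]-.4
ps=(531.4,-150.8,16.7)
print("7(far),8(near)",loc(S,q((226,108),(186,272)),65,ps)," 2,5, 1,4, 3,6",loc(S,q((184,208),(245,215),(202,138),(266,135),(155,296),(230,296)),51,ps))
```

```text
top8,7 [[51.0, -92.0], [-51.0, -89.0]]  2,5,6,4 [[-2.0, -102.0], [2.0, -74.0], [52.0, -72.0], [-53.0, -71.0]]
7(far),8(near) [[-59.0, -90.0], [45.0, -91.0]]  2,5, 1,4, 3,6 [[-5.0, -104.0], [-2.0, -74.0], [-51.0, -103.0], [-55.0, -72.0], [48.0, -107.0], [47.0, -73.0]]
```

```bash
cat >> h.py <<'E'
TR=(529.5,-152.5,16.6)
def tw(x,y,p=TR): return (rz(p[2])@[x,y,0]+[p[0],p[1],0])[:2]
E
python3 - <<'E'
from h import *
c=np.array([488.1,185.3])
for p in ((50,-128),(50,-50),(-50,-128),(-50,-50)): print(p,tw(*p),tw(*p)-c)
print("dir y",rz(16.6)@[0,1,0])
E
```

```text
(50, -128) [ 613.98423975 -260.88087116] [ 125.88423975 -446.18087116]
(50, -50) [ 591.70054709 -186.13171035] [ 103.60054709 -371.43171035]
(-50, -128) [ 518.1519823 -289.4497079] [  30.0519823 -474.7497079]
(-50, -50) [ 495.86828965 -214.70054709] [   7.76828965 -400.00054709]
dir y [-0.28568837  0.95832257  0.        ]
```

{"fn": "drive_tool", "kwargs": {
  "moves": [
    [[10, -36, 0], 3],
    [[20, -72, 0], 6],
    [[30, -108, 0], 9],
    [[40, -144, 0], 12],
    [[51, -182, 0], 15],
    [[61, -218, 0], 18],
    [[71, -254, 0], 22],
    [[82, -290, 0], 22]
  ]
}}

```text
time: 5.17
tool_pos: [569.9, -106.5, 200.7]
tcp_rot: [180.0, -0.0, -163.3]
ft_force: [0.7, 1.1, -2.7]
finger_gap: 19.3
```

{"fn": "drive_tool", "kwargs": {
  "moves": [
    [[10, -36, 0], 0.2],
    [[20, -72, 0], 0.2],
    [[30, -108, 0], 0.2],
    [[37, -134, 0], 0.2],
    [[42, -150, 0], 0.2],
    [[44, -156, 0], 0.2],
    [[44, -156, 0], 0.2],
    [[44, -156, 0], 0.2]
  ]
}}

```text
time: 5.83
tool_pos: [613.8, -260.0, 200.5]
tcp_rot: [179.9, -0.0, -163.4]
ft_force: [-0.1, 0.6, -1.2]
finger_gap: 19.1
```

```bash
python3 st.py
cat > look.py <<'E'
import sys
from h import *
from bench import r
n=sys.argv[1]; s=r.sense()
W=r.snapshot("wrist") if len(sys.argv)>2 else None
T=r.snapshot("top");S=r.snapshot("scene"); pickle.dump((W,T,S,s),open(n+".pkl","wb"))
a=S["pixels"][95:225,180:360,::-1]; b=T["pixels"][140:310,270:495,::-1]
a=cv2.resize(a,(400,289),interpolation=cv2.INTER_CUBIC);b=cv2.resize(b,(382,289),interpolation=cv2.INTER_CUBIC)
a=cv2.resize(S["pixels"][95:225,180:360,::-1],(780,563),interpolation=cv2.INTER_CUBIC)
b=cv2.resize(T["pixels"][140:310,270:495,::-1],(780,589),interpolation=cv2.INTER_CUBIC)
cv2.imwrite(f"pics/{n}_s.png",a);cv2.imwrite(f"pics/{n}_t.png",b)
if W is not None: cv2.imwrite(f"pics/{n}_w.png",W["pixels"][:,:,::-1])
E
python3 look.py p3 w
```

```text
time 5.833
tool_pos [ 613.798 -259.967  200.511]
tcp_rot [ 1.79922e+02 -4.20000e-02 -1.63389e+02]
ft_force [-0.081  0.6   -1.233]
wrist_torque [ 0.034 -0.045  0.063]
finger_gap 19.075
```

View pics/p3_s.png

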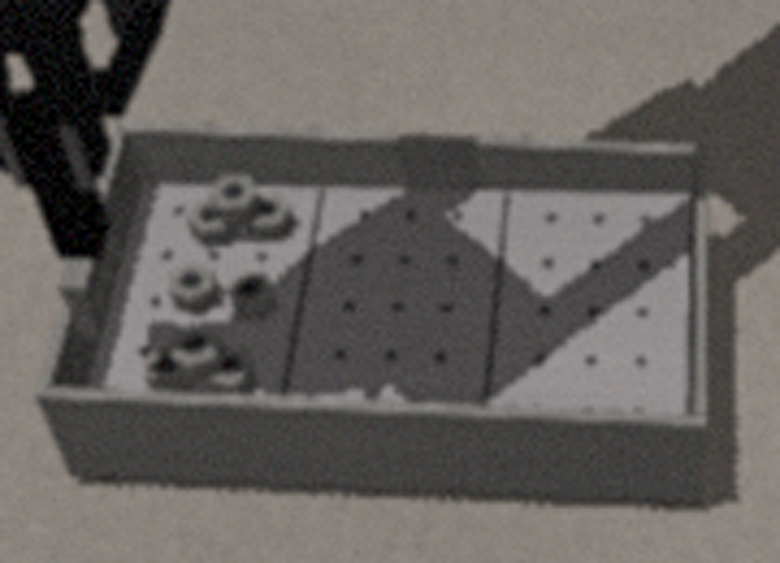

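View pics/p3_t.png

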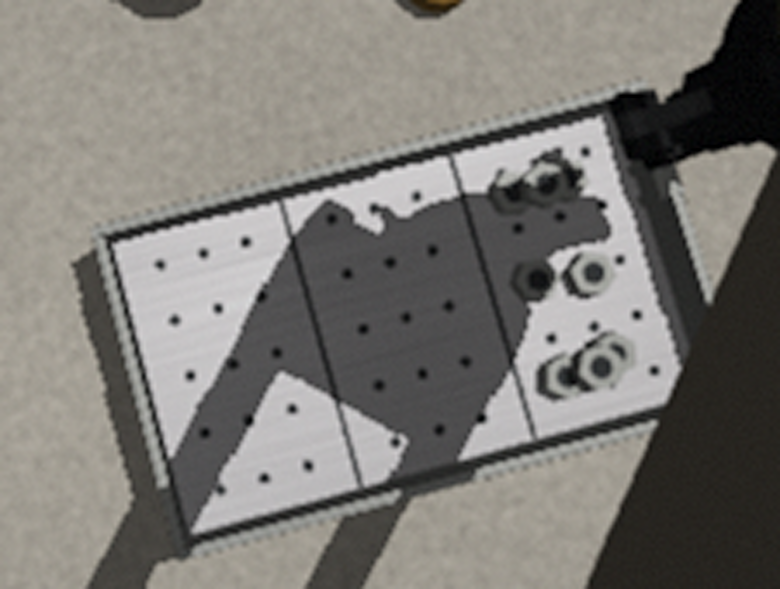

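View pics/p3_w.png

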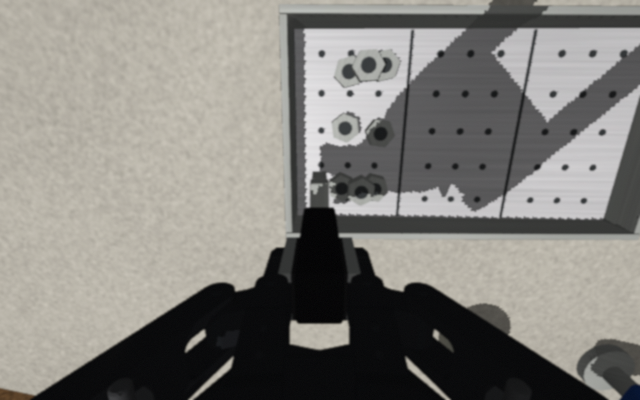

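Run:
```python
from h import *
W,T,S,s=pickle.load(open("p3.pkl","rb"))
L=[[-91,-156,75],[91,-156,75],[-85,-150,75],[85,-150,75]]
print(proj(W,np.array(L)@rz(TR[2]).T+[TR[0],TR[1],0]))
d=[[-85,-50,38],[85,-50,38],[-85,50,38],[85,50,38]]
print(proj(W,np.array(d)@rz(TR[2]).T+[TR[0],TR[1],0]))
im=W["pixels"][:,:,::-1].copy()
cv2.imwrite("pics/p3_wz.png",cv2.resize(im[0:250,270:550],None,fx=2.8,fy=2.4,interpolation=cv2.INTER_CUBIC))
K=np.array(s["tool_pos"]); th=-163.4
print("tip proj",proj(W,[[613.8+a*np.cos(np.radians(16.6)),-260.9+a*np.sin(np.radians(16.6)),105.5] for a in(-27,27)]))
```

```text
[[279.08019266   5.85445626]
 [286.82141232 240.71399113]
 [287.81548296  15.44979354]
 [293.46252045 234.46829701]]
[[412.70343963  27.63611533]
 [397.10164539 218.98069296]
 [533.13753977  27.80098703]
 [497.70621995 218.99222701]]
tip proj [[318.68062339 172.88135877]
 [318.63876727 241.14351775]]
```

View pics/p3_wz.png

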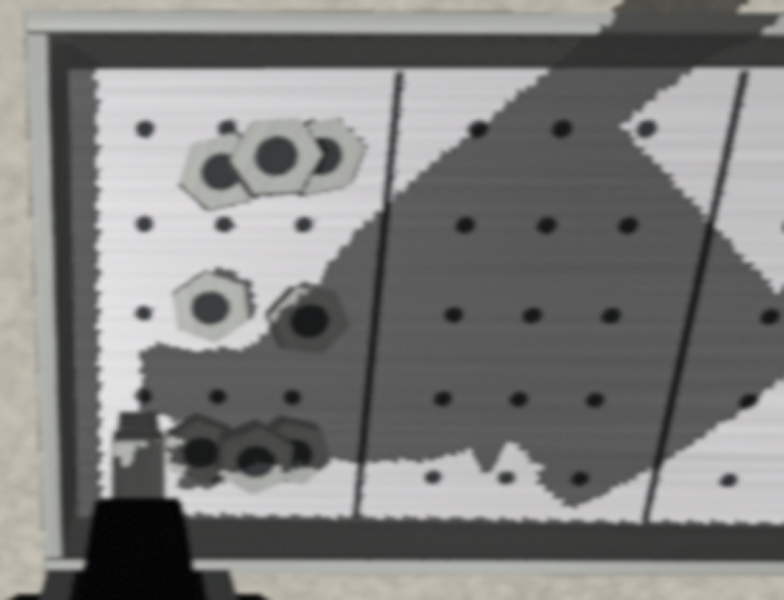

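Run:
```python
from h import *
W,T,S,s=pickle.load(open("p3.pkl","rb"))
def loc(uv,z):
    w=back(W,uv,z); return ((w-[TR[0],TR[1],0])@rz(TR[2]))[:,:2].round(0).tolist()
print("7,8",loc([(369,65.4),(361.5,192)],65)); print("1,2,3,4,5,6",loc([(349,71.7),(345,128),(342.5,188.8),(386,64.6),(380.7,134),(377,188.8)],51))
```

```text
7,8 [[-53.0, -89.0], [49.0, -91.0]]
1,2,3,4,5,6 [[-50.0, -103.0], [-4.0, -105.0], [50.0, -106.0], [-55.0, -73.0], [1.0, -74.0], [50.0, -74.0]]
```

{"fn": "drive_tool", "kwargs": {
  "moves": [
    [[0, 0, -10], 0],
    [[0, 0, -20], 0],
    [[0, 0, -30], 0],
    [[0, 0, -40], 0],
    [[0, 0, -49], 0],
    [[-2, 6, -49], 0],
    [[-4, 12, -49], 0],
    [[-5, 17, -49], 0]
  ]
}}

```text
time: 6.65
tool_pos: [608.9, -242.9, 152.4]
tcp_rot: [180.0, 0.0, -163.4]
ft_force: [-0.2, -0.2, -1.2]
finger_gap: 19.2
```

{"fn": "drive_tool", "kwargs": {
  "moves": [
    [[-2, 6, 0], 0],
    [[-3, 11, 0], 0],
    [[-5, 17, 0], 0],
    [[-7, 23, 0], 0],
    [[-9, 29, 0], 0],
    [[-10, 34, 0], 0],
    [[-12, 40, 0], 0],
    [[-14, 46, 0], 0]
  ]
}}

```text
time: 7.32
tool_pos: [595.0, -197.2, 152.4]
tcp_rot: [-180.0, 0.0, -163.4]
ft_force: [0.0, -1.3, -0.5]
finger_gap: 19.2
```

```bash
python3 st.py; python3 look.py p4 w
```

```text
time 7.317
tool_pos [ 594.961 -197.191  152.373]
tcp_rot [-1.79989e+02  8.00000e-03 -1.63386e+02]
ft_force [ 0.047 -1.3   -0.539]
wrist_torque [-0.156 -0.061  0.005]
finger_gap 19.178
```

View pics/p4_w.png

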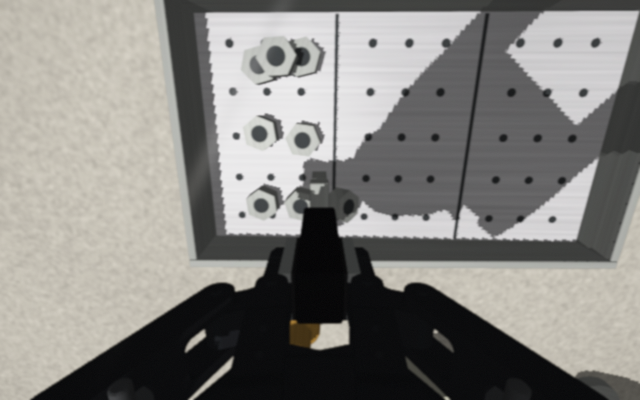

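View pics/p4_s.png

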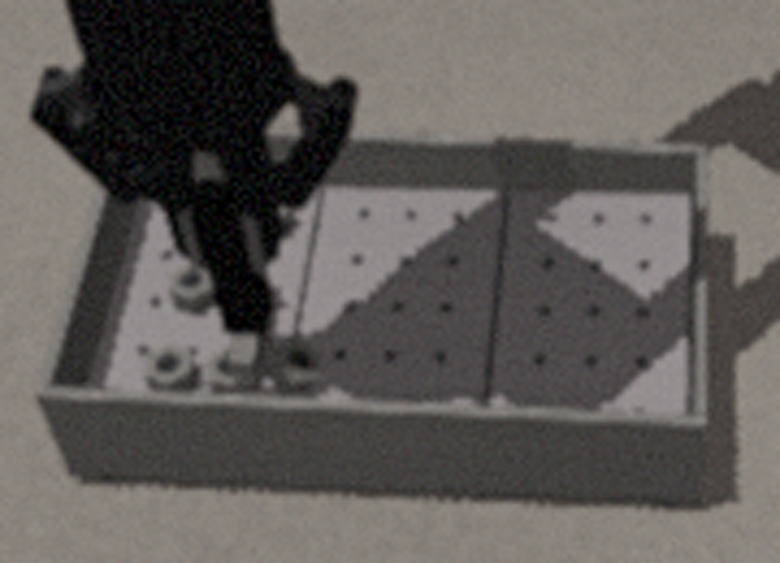

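{"fn": "drive_tool", "kwargs": {
  "moves": [
    [[-2, 5, 0], 0],
    [[-3, 10, 0], 0],
    [[-4, 15, 0], 0],
    [[-6, 20, 0], 0],
    [[-7, 25, 0], 0],
    [[-7, 25, 0], 0],
    [[-7, 25, 15], 0],
    [[-7, 25, 35], 0]
  ]
}}

```text
time: 8.13
tool_pos: [586.5, -171.8, 185.0]
tcp_rot: [179.8, -0.2, -163.4]
ft_force: [0.1, -0.6, -1.1]
finger_gap: 19.0
```

```bash
python3 look.py p5 w
```

```text
(no output)
```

View pics/p5_w.png

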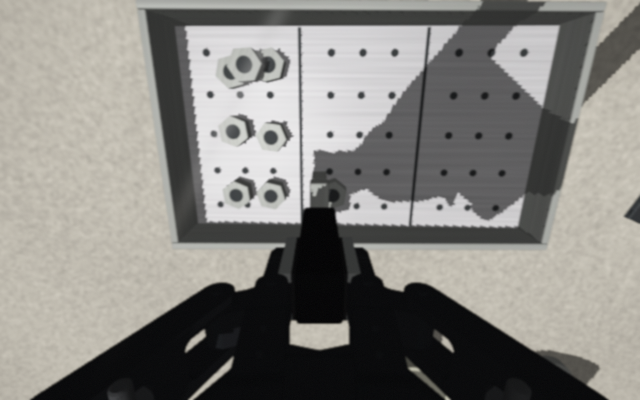

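View pics/p5_s.png

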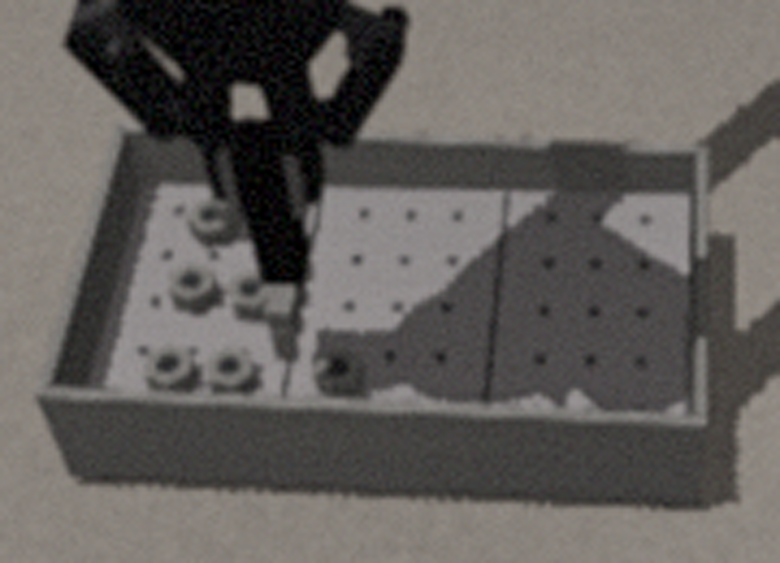

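{"fn": "drive_tool", "kwargs": {
  "moves": [
    [[-18, -29, 4], 0],
    [[-36, -59, 4], 0],
    [[-54, -88, 4], 0],
    [[-68, -111, 4], 0],
    [[-72, -117, 0], 0],
    [[-72, -117, -10], 0],
    [[-72, -117, -22], 0],
    [[-72, -117, -35], 0]
  ]
}}

```text
time: 8.95
tool_pos: [516.3, -288.5, 150.3]
tcp_rot: [179.9, -0.0, -163.3]
ft_force: [-0.8, -0.1, -1.9]
finger_gap: 19.3
```

{"fn": "drive_tool", "kwargs": {
  "moves": [
    [[-3, 9, 0], 0],
    [[-5, 18, 0], 0],
    [[-7, 24, 0], 0],
    [[-9, 30, 0], 0],
    [[-10, 35, 0], 0],
    [[-12, 41, 0], 0],
    [[-14, 46, 0], 0],
    [[-15, 51, 0], 0]
  ]
}}

```text
time: 9.62
tool_pos: [501.1, -238.3, 152.8]
tcp_rot: [-180.0, 0.0, -163.4]
ft_force: [0.4, -1.1, -0.8]
finger_gap: 18.9
```

{"fn": "drive_tool", "kwargs": {
  "moves": [
    [[-2, 5, 0], 0],
    [[-3, 11, 0], 0],
    [[-5, 17, 0], 0],
    [[-7, 23, 0], 0],
    [[-9, 29, 0], 0],
    [[-10, 34, 0], 0],
    [[-10, 34, 0], 0],
    [[-10, 34, 20], 0]
  ]
}}

```text
time: 10.28
tool_pos: [488.6, -203.0, 168.1]
tcp_rot: [179.7, -0.3, -163.4]
ft_force: [-0.7, 0.2, -2.7]
finger_gap: 19.1
```

```bash
python3 st.py; python3 look.py p6 w
```

```text
time 10.283
tool_pos [ 488.589 -203.007  168.126]
tcp_rot [ 179.697   -0.301 -163.354]
ft_force [-0.659  0.159 -2.7  ]
wrist_torque [ 0.016  0.072 -0.061]
finger_gap 19.122
```

View pics/p6_w.png

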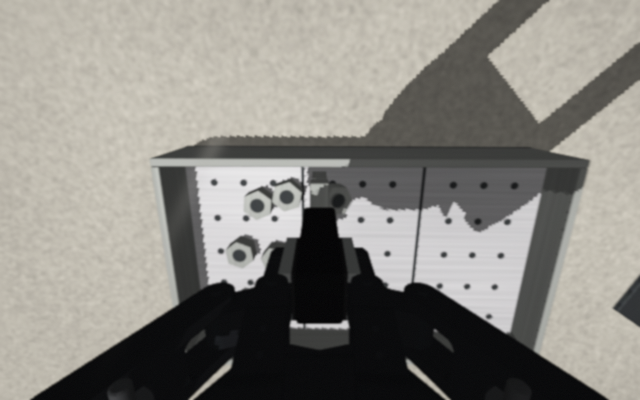

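View pics/p6_s.png

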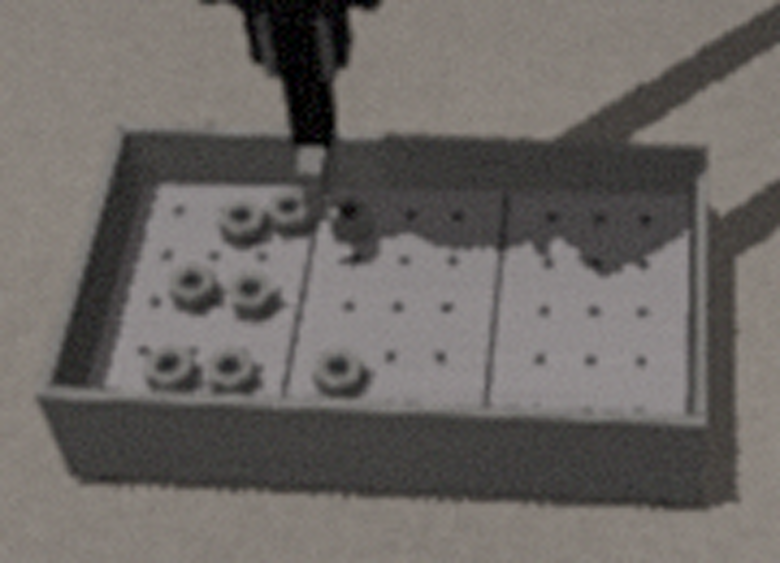

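Run:
```python
from h import *
W,T,S,s=pickle.load(open("p6.pkl","rb"))
a=cv2.resize(S["pixels"][130:175,225:285,::-1],(480,360),interpolation=cv2.INTER_CUBIC)
b=cv2.resize(W["pixels"][165:225,290:370,::-1],(480,360),interpolation=cv2.INTER_CUBIC)[:, :320]
cv2.imwrite("pics/q6.png",cv2.hconcat([a,b]))
def loc(uv,z):
    w=back(W,uv,z); return ((w-[TR[0],TR[1],0])@rz(TR[2]))[:,:2].round(0).tolist()
print(loc([(257,205),(287,197),(338,200),(240,254)],51))
```

```text
[[-49.0, -88.0], [-56.0, -63.0], [-54.0, -21.0], [-5.0, -105.0]]
```

View pics/q6.png

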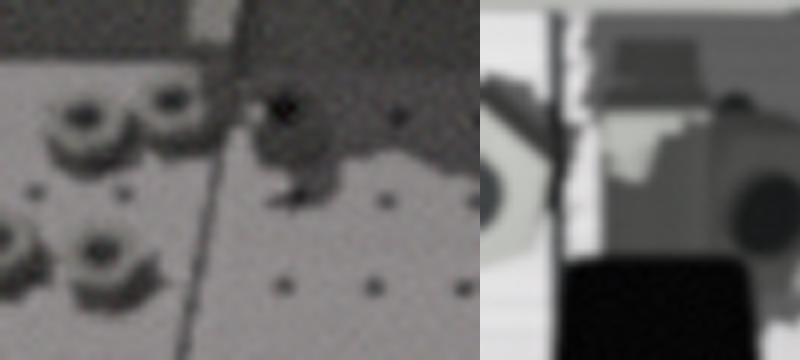

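{"fn": "drive_tool", "kwargs": {
  "moves": [
    [[0, 0, 22], 0],
    [[30, -15, 22], 0],
    [[60, -30, 22], 0],
    [[90, -45, 22], 0],
    [[115, -57, 22], 0],
    [[125, -62, 22], 0],
    [[125, -62, 22], 0],
    [[125, -62, 10], 0]
  ]
}}

```text
time: 11.1
tool_pos: [617.2, -267.4, 183.4]
tcp_rot: [-179.9, 0.1, -163.4]
ft_force: [0.9, 0.4, -0.0]
finger_gap: 19.2
```

```bash
python3 look.py p7 w; python3 st.py
```

```text
time 11.25
tool_pos [ 614.198 -265.73   179.635]
tcp_rot [ 1.79825e+02 -1.79000e-01 -1.63383e+02]
ft_force [ 0.771  0.176 -1.39 ]
wrist_torque [ 0.008 -0.045 -0.013]
finger_gap 19.17
```

View pics/p7_w.png

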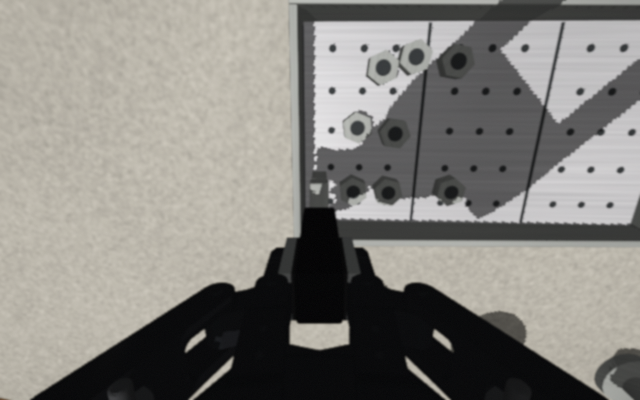

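View pics/p7_s.png

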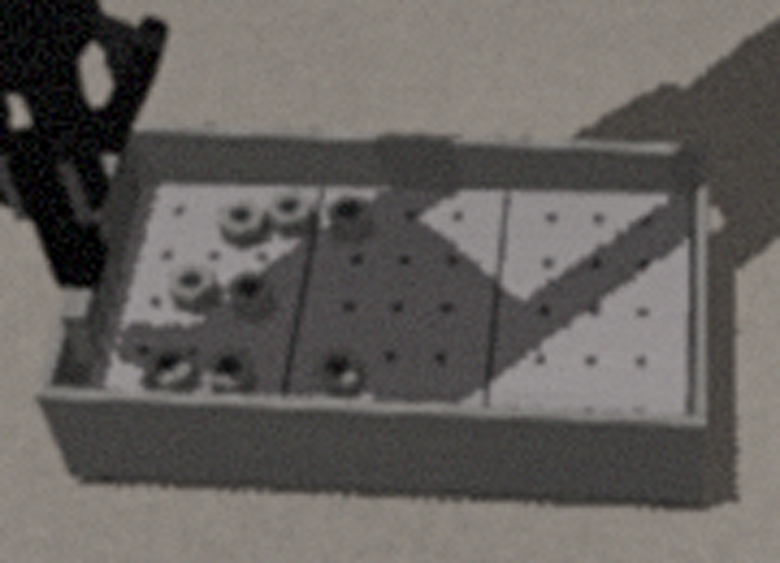

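{"fn": "drive_tool", "kwargs": {
  "moves": [
    [[0, 0, -8], 0],
    [[0, 0, -16], 0],
    [[0, 0, -24], 0],
    [[0, 0, -31], 0],
    [[0, 0, -36], 0],
    [[0, 0, -40], 0],
    [[0, 0, -41], 0],
    [[0, 0, -41], 0]
  ]
}}

```text
time: 11.92
tool_pos: [615.9, -266.6, 140.8]
tcp_rot: [180.0, -0.0, -163.4]
ft_force: [0.1, -0.3, -2.3]
finger_gap: 19.2
```

{"fn": "drive_tool", "kwargs": {
  "moves": [
    [[0, 0, -0.5], 0],
    [[0, 0, -1], 0],
    [[0, 0, -1.5], 0],
    [[0, 0, -2], 0],
    [[0, 0, -2.5], 0],
    [[0, 0, -3], 0],
    [[0, 0, -3], 0],
    [[0, 0, -3], 0]
  ]
}}

```text
time: 12.58
tool_pos: [616.0, -266.7, 138.2]
tcp_rot: [180.0, -0.0, -163.4]
ft_force: [0.2, -0.3, -1.4]
finger_gap: 18.9
```

{"fn": "drive_tool", "kwargs": {
  "moves": [
    [[0, 0, -0.5], 0],
    [[0, 0, -1], 0],
    [[0, 0, -1.5], 0],
    [[0, 0, -2], 0],
    [[0, 0, -2.5], 0],
    [[0, 0, -3], 0],
    [[0, 0, -3], 0],
    [[0, 0, -3], 0]
  ]
}}

```text
time: 13.25
tool_pos: [616.0, -266.7, 135.2]
tcp_rot: [180.0, -0.0, -163.4]
ft_force: [0.6, 0.7, -1.0]
finger_gap: 19.2
```

{"fn": "drive_tool", "kwargs": {
  "moves": [
    [[0, 0, -0.5], 0],
    [[0, 0, -1], 0],
    [[0, 0, -1.5], 0],
    [[0, 0, -2], 0],
    [[0, 0, -2], 0],
    [[0, 0, -2], 0],
    [[0, 0, -2], 0],
    [[0, 0, -2], 0]
  ]
}}

```text
time: 13.92
tool_pos: [616.2, -266.7, 133.4]
tcp_rot: [-180.0, 0.0, -163.4]
ft_force: [-0.3, 0.2, 1.0]
finger_gap: 18.9
```

{"fn": "drive_tool", "kwargs": {
  "moves": [
    [[0, 0, -0.4], 0],
    [[0, 0, -0.7], 0],
    [[0, 0, -0.7], 0],
    [[0, 0, -0.7], 0],
    [[0, 0, -0.7], 0],
    [[0, 0, -0.7], 0],
    [[0, 0, -0.7], 0],
    [[0, 0, -0.7], 0]
  ]
}}

```text
time: 14.58
tool_pos: [616.1, -266.7, 132.7]
tcp_rot: [-180.0, 0.0, -163.4]
ft_force: [-1.4, 0.2, 1.1]
finger_gap: 19.4
```

```bash
python3 st.py
```

```text
time 14.583
tool_pos [ 616.146 -266.712  132.7  ]
tcp_rot [-1.79995e+02  8.00000e-03 -1.63383e+02]
ft_force [-1.369  0.232  1.106]
wrist_torque [0.119 0.127 0.065]
finger_gap 19.425
```

{"fn": "drive_tool", "kwargs": {
  "moves": [
    [[-0.6, 1.9, 0], 0],
    [[-1.1, 3.8, 0], 0],
    [[-1.7, 5.7, 0], 0],
    [[-2.3, 7.7, 0], 0],
    [[-2.9, 9.6, 0], 0],
    [[-3.4, 11.5, 0], 0],
    [[-3.7, 12.5, 0], 0],
    [[-4, 13.4, 0], 0]
  ]
}}

```text
time: 15.25
tool_pos: [612.3, -253.3, 132.9]
tcp_rot: [-180.0, 0.0, -163.4]
ft_force: [0.9, -3.7, 3.1]
finger_gap: 19.1
```

```bash
python3 st.py
```

```text
time 15.25
tool_pos [ 612.26  -253.315  132.908]
tcp_rot [-1.79962e+02  2.50000e-02 -1.63376e+02]
ft_force [ 0.854 -3.692  3.087]
wrist_torque [-0.747 -0.272 -0.016]
finger_gap 19.122
```

{"fn": "drive_tool", "kwargs": {
  "moves": [
    [[-0.7, 2.4, 0.1], 0],
    [[-1.4, 4.8, 0.2], 0],
    [[-2.1, 7.2, 0.3], 0],
    [[-2.9, 9.6, 0.4], 0],
    [[-3.6, 12, 0.5], 0],
    [[-4.3, 14.4, 0.6], 0],
    [[-5, 16.8, 0.7], 0],
    [[-5.7, 19.2, 0.8], 0]
  ]
}}

```text
time: 15.92
tool_pos: [606.3, -233.8, 133.4]
tcp_rot: [-180.0, -0.0, -163.4]
ft_force: [1.6, -3.9, 2.9]
finger_gap: 19.1
```

```bash
python3 st.py
```

```text
time 15.917
tool_pos [ 606.306 -233.832  133.407]
tcp_rot [-1.79999e+02 -1.00000e-03 -1.63382e+02]
ft_force [ 1.582 -3.913  2.944]
wrist_torque [-0.813 -0.294 -0.05 ]
finger_gap 19.088
```

{"fn": "drive_tool", "kwargs": {
  "moves": [
    [[-0.8, 2.8, 0.1], 0],
    [[-1.7, 5.7, 0.2], 0],
    [[-2.5, 8.5, 0.3], 0],
    [[-3.4, 11.4, 0.4], 0],
    [[-4.2, 14.2, 0.5], 0],
    [[-5.1, 17, 0.7], 0],
    [[-5.9, 19.9, 0.8], 0],
    [[-6.8, 22.8, 0.9], 0]
  ]
}}

```text
time: 16.58
tool_pos: [599.5, -211.0, 134.3]
tcp_rot: [180.0, -0.0, -163.4]
ft_force: [0.8, -4.3, 3.1]
finger_gap: 19.0
```

```bash
python3 st.py; python3 look.py p8 w
```

```text
time 16.583
tool_pos [ 599.458 -210.961  134.254]
tcp_rot [ 1.79995e+02 -5.00000e-03 -1.63382e+02]
ft_force [ 0.811 -4.34   3.118]
wrist_torque [-0.886 -0.35  -0.029]
finger_gap 19.046
```

View pics/p8_w.png

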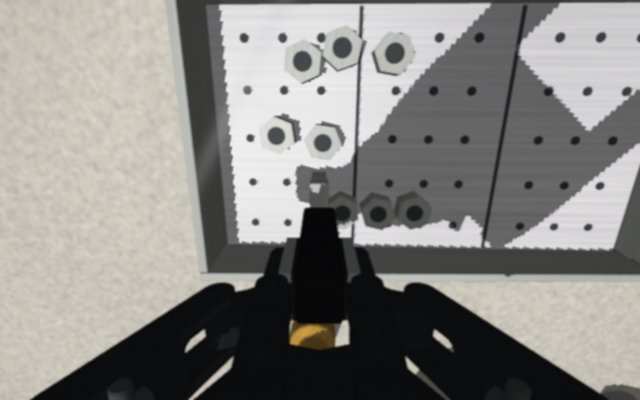

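{"fn": "drive_tool", "kwargs": {
  "moves": [
    [[-0.8, 2.8, 0.1], 0],
    [[-1.7, 5.7, 0.2], 0],
    [[-2.5, 8.5, 0.3], 0],
    [[-3.4, 11.4, 0.5], 0],
    [[-4.2, 14.2, 0.6], 0],
    [[-5.1, 17, 0.7], 0],
    [[-5.9, 19.9, 0.8], 0],
    [[-6.8, 22.8, 1.0], 0]
  ]
}}

```text
time: 17.4
tool_pos: [592.6, -188.1, 135.2]
tcp_rot: [180.0, -0.0, -163.4]
ft_force: [0.5, -3.3, 2.4]
finger_gap: 19.3
```

```bash
python3 st.py
```

```text
time 17.4
tool_pos [ 592.625 -188.113  135.218]
tcp_rot [ 1.79991e+02 -8.00000e-03 -1.63380e+02]
ft_force [ 0.495 -3.294  2.416]
wrist_torque [-0.709 -0.303  0.024]
finger_gap 19.342
```

{"fn": "drive_tool", "kwargs": {
  "moves": [
    [[-0.8, 2.8, 0], 0],
    [[-1.7, 5.7, 0.1], 0],
    [[-2.5, 8.5, 0.2], 0],
    [[-3.4, 11.4, 0.3], 0],
    [[-4.2, 14.2, 0.4], 0],
    [[-5.1, 17, 0.5], 0],
    [[-5.9, 19.9, 0.6], 0],
    [[-6.8, 22.8, 0.7], 0]
  ]
}}

```text
time: 18.07
tool_pos: [585.9, -165.4, 136.0]
tcp_rot: [180.0, -0.0, -163.4]
ft_force: [0.6, -2.0, 1.9]
finger_gap: 19.1
```

```bash
python3 st.py
```

```text
time 18.067
tool_pos [ 585.866 -165.381  135.956]
tcp_rot [ 1.79995e+02 -6.00000e-03 -1.63382e+02]
ft_force [ 0.558 -2.045  1.887]
wrist_torque [-0.735 -0.24  -0.016]
finger_gap 19.145
```

{"fn": "drive_tool", "kwargs": {
  "moves": [
    [[-0.8, 2.8, 0], 0],
    [[-1.7, 5.7, 0], 0],
    [[-2.5, 8.5, 0.1], 0],
    [[-3.4, 11.4, 0.2], 0],
    [[-4.2, 14.2, 0.3], 0],
    [[-5.1, 17, 0.4], 0],
    [[-5.9, 19.9, 0.5], 0],
    [[-6.8, 22.8, 0.6], 0]
  ]
}}

```text
time: 18.73
tool_pos: [579.1, -142.6, 136.6]
tcp_rot: [180.0, -0.0, -163.4]
ft_force: [1.3, -2.8, 1.9]
finger_gap: 18.9
```

```bash
python3 st.py; python3 look.py p9 w
```

```text
time 18.733
tool_pos [ 579.09  -142.611  136.588]
tcp_rot [ 1.79998e+02 -3.00000e-03 -1.63383e+02]
ft_force [ 1.343 -2.822  1.913]
wrist_torque [-0.706 -0.256 -0.017]
finger_gap 18.899
```

View pics/p9_w.png

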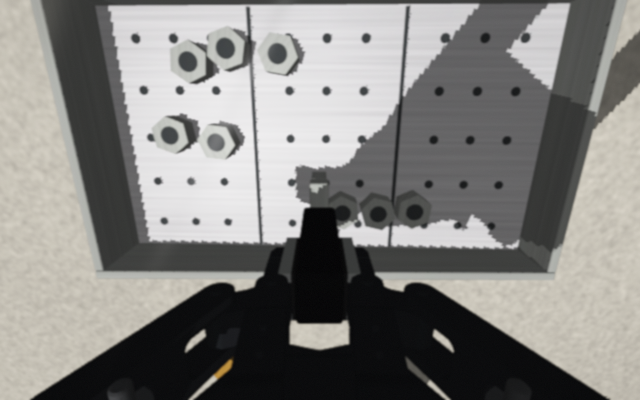

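{"fn": "drive_tool", "kwargs": {
  "moves": [
    [[-0.9, 3, 0], 0],
    [[-1.8, 6, 0], 0],
    [[-2.7, 9, 0.1], 0],
    [[-3.6, 12, 0.2], 0],
    [[-4.5, 15, 0.3], 0],
    [[-5.4, 18, 0.4], 0],
    [[-6.3, 21, 0.5], 0],
    [[-7.2, 24, 0.6], 0]
  ]
}}

```text
time: 19.55
tool_pos: [571.9, -118.6, 137.2]
tcp_rot: [-180.0, -0.0, -163.4]
ft_force: [1.5, -3.2, 2.6]
finger_gap: 19.4
```

```bash
python3 st.py
```

```text
time 19.55
tool_pos [ 571.882 -118.582  137.223]
tcp_rot [-1.79999e+02 -1.00000e-03 -1.63383e+02]
ft_force [ 1.477 -3.174  2.641]
wrist_torque [-0.769 -0.277 -0.029]
finger_gap 19.419
```

{"fn": "drive_tool", "kwargs": {
  "moves": [
    [[-0.9, 3, 0.1], 0],
    [[-1.8, 6, 0.2], 0],
    [[-2.7, 9, 0.3], 0],
    [[-3.6, 12, 0.4], 0],
    [[-4.5, 15, 0.5], 0],
    [[-5.4, 18, 0.6], 0],
    [[-6.3, 21, 0.7], 0],
    [[-7.2, 24, 0.8], 0]
  ]
}}

```text
time: 20.22
tool_pos: [564.7, -94.6, 138.0]
tcp_rot: [180.0, -0.0, -163.4]
ft_force: [1.0, -3.2, 1.8]
finger_gap: 19.4
```

```bash
python3 st.py
```

```text
time 20.217
tool_pos [564.663 -94.6   137.967]
tcp_rot [ 1.79997e+02 -6.00000e-03 -1.63384e+02]
ft_force [ 1.048 -3.237  1.817]
wrist_torque [-0.814 -0.288 -0.025]
finger_gap 19.362
```

{"fn": "drive_tool", "kwargs": {
  "moves": [
    [[-0.5, 2, 0], 0],
    [[-1.1, 4, 0.1], 0],
    [[-1.4, 5, 0.1], 0],
    [[-1.4, 5, 0.1], 0],
    [[-1.4, 5, 0], 0],
    [[-1.4, 5, 0], 0],
    [[-1.4, 5, 0], 0],
    [[-1.4, 5, 0], 0]
  ]
}}

```text
time: 20.88
tool_pos: [563.3, -89.7, 137.9]
tcp_rot: [180.0, -0.0, -163.4]
ft_force: [0.6, -0.3, 2.4]
finger_gap: 19.1
```

```bash
python3 st.py; python3 look.py p10 w
```

```text
time 20.883
tool_pos [563.341 -89.698 137.923]
tcp_rot [ 1.79971e+02 -3.00000e-03 -1.63384e+02]
ft_force [ 0.622 -0.266  2.433]
wrist_torque [-0.081 -0.151 -0.023]
finger_gap 19.062
```

View pics/p10_w.png

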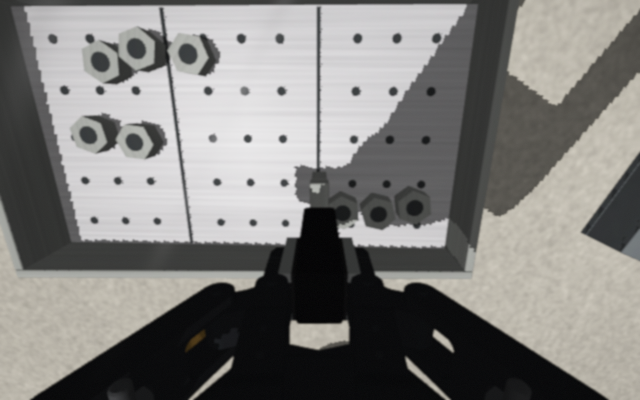

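{"fn": "drive_tool", "kwargs": {
  "moves": [
    [[0, 0, 20], 0],
    [[0, 0, 45], 0],
    [[0, 0, 60], 0],
    [[-9, -36, 60], 0],
    [[-18, -72, 60], 0],
    [[-28, -108, 60], 0],
    [[-38, -146, 60], 0],
    [[-46, -178, 60], 0]
  ]
}}

```text
time: 21.7
tool_pos: [515.8, -269.4, 196.9]
tcp_rot: [179.9, -0.1, -163.4]
ft_force: [0.6, -0.6, -1.9]
finger_gap: 19.1
```

{"fn": "drive_tool", "kwargs": {
  "moves": [
    [[-3, -12, 0], 0],
    [[-3, -12, 0], 0],
    [[-3, -12, -8], 0],
    [[-3, -12, -18], 0],
    [[-3, -12, -28], 0],
    [[-3, -12, -38], 0],
    [[-3, -12, -44], 0],
    [[-3, -12, -44], 0]
  ]
}}

```text
time: 22.37
tool_pos: [513.4, -278.3, 151.1]
tcp_rot: [179.8, -0.2, -163.3]
ft_force: [-0.6, 0.6, -1.5]
finger_gap: 19.2
```

```bash
python3 st.py; python3 look.py p11 w
```

```text
time 22.367
tool_pos [ 513.37  -278.262  151.085]
tcp_rot [ 1.79808e+02 -1.55000e-01 -1.63315e+02]
ft_force [-0.564  0.617 -1.487]
wrist_torque [ 0.021  0.036 -0.02 ]
finger_gap 19.166
```

View pics/p11_w.png

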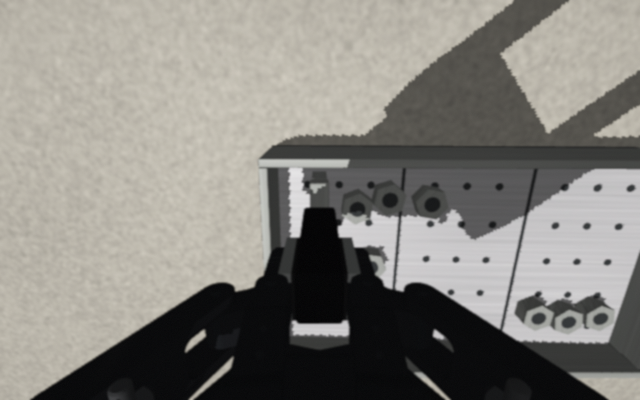

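View pics/p11_s.png

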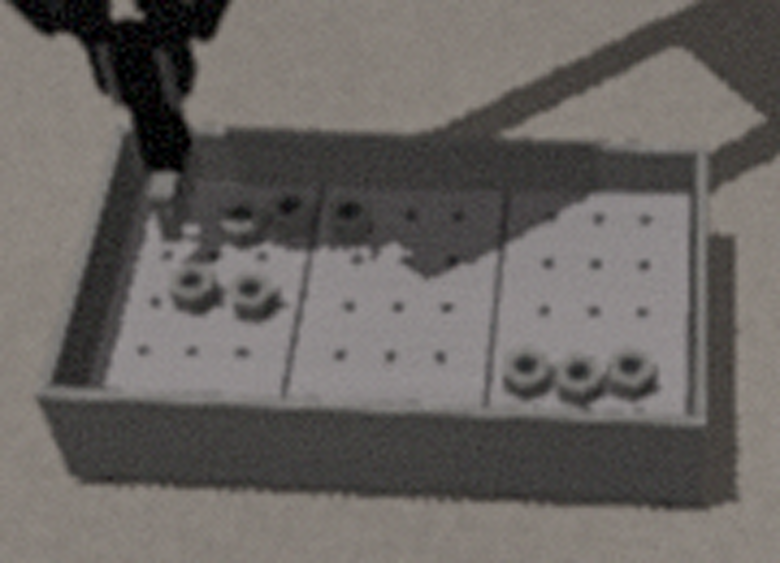

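{"fn": "drive_tool", "kwargs": {
  "moves": [
    [[0, 0, -5], 0],
    [[0, 0, -10], 0],
    [[0, 0, -14], 0],
    [[0, 0, -17], 0],
    [[0, 0, -18], 0],
    [[0, 0, -18.5], 0],
    [[0, 0, -18.5], 0],
    [[0, 0, -18.5], 0]
  ]
}}

```text
time: 23.18
tool_pos: [514.5, -280.0, 135.7]
tcp_rot: [-180.0, 0.0, -163.4]
ft_force: [0.2, -0.8, -1.9]
finger_gap: 18.9
```

{"fn": "drive_tool", "kwargs": {
  "moves": [
    [[0, 0, -0.4], 0],
    [[0, 0, -0.8], 0],
    [[0, 0, -1.2], 0],
    [[0, 0, -1.6], 0],
    [[0, 0, -1.6], 0],
    [[0, 0, -1.6], 0],
    [[0, 0, -1.6], 0],
    [[0, 0, -1.6], 0]
  ]
}}

```text
time: 23.85
tool_pos: [514.5, -280.0, 134.0]
tcp_rot: [-180.0, 0.0, -163.4]
ft_force: [-0.3, -0.2, -0.0]
finger_gap: 18.9
```

```bash
python3 st.py
```

```text
time 23.85
tool_pos [ 514.487 -279.958  134.03 ]
tcp_rot [-1.79987e+02  1.00000e-02 -1.63384e+02]
ft_force [-0.311 -0.208 -0.009]
wrist_torque [-0.054 -0.006 -0.007]
finger_gap 18.874
```

{"fn": "drive_tool", "kwargs": {
  "moves": [
    [[-0.8, 2.8, -0.4], 0],
    [[-1.7, 5.7, -0.5], 0],
    [[-2.5, 8.5, -0.4], 0],
    [[-3.4, 11.4, -0.3], 0],
    [[-4.2, 14.2, -0.2], 0],
    [[-5.1, 17, -0.1], 0],
    [[-5.9, 19.9, 0], 0],
    [[-6.8, 22.8, 0.1], 0]
  ]
}}

```text
time: 24.52
tool_pos: [507.7, -256.9, 134.2]
tcp_rot: [-180.0, 0.0, -163.4]
ft_force: [0.8, -1.7, 1.2]
finger_gap: 18.9
```

```bash
python3 st.py
```

```text
time 24.517
tool_pos [ 507.67  -256.94   134.208]
tcp_rot [-1.79968e+02  1.90000e-02 -1.63381e+02]
ft_force [ 0.801 -1.725  1.231]
wrist_torque [-0.532 -0.302 -0.008]
finger_gap 18.853
```

{"fn": "drive_tool", "kwargs": {
  "moves": [
    [[-0.8, 2.8, 0], 0],
    [[-1.7, 5.7, 0.1], 0],
    [[-2.5, 8.5, 0.2], 0],
    [[-3.4, 11.4, 0.3], 0],
    [[-4.2, 14.2, 0.4], 0],
    [[-5.1, 17, 0.5], 0],
    [[-5.9, 19.9, 0.6], 0],
    [[-6.8, 22.8, 0.7], 0]
  ]
}}

```text
time: 25.18
tool_pos: [500.7, -234.0, 134.7]
tcp_rot: [-180.0, 0.0, -163.4]
ft_force: [1.8, -2.9, 1.0]
finger_gap: 18.9
```

```bash
python3 st.py
```

```text
time 25.183
tool_pos [ 500.716 -234.021  134.718]
tcp_rot [-1.79998e+02  1.00000e-03 -1.63383e+02]
ft_force [ 1.846 -2.878  0.979]
wrist_torque [-0.634 -0.272 -0.063]
finger_gap 18.864
```

{"fn": "drive_tool", "kwargs": {
  "moves": [
    [[-0.8, 2.8, 0], 0],
    [[-1.7, 5.7, 0.1], 0],
    [[-2.5, 8.5, 0.2], 0],
    [[-3.4, 11.4, 0.3], 0],
    [[-4.2, 14.2, 0.4], 0],
    [[-5.1, 17, 0.5], 0],
    [[-6.5, 21.8, 0.6], 0],
    [[-7.8, 26.2, 0.7], 0]
  ]
}}

```text
time: 25.85
tool_pos: [493.0, -207.8, 135.5]
tcp_rot: [-180.0, 0.0, -163.4]
ft_force: [1.2, -2.2, 2.1]
finger_gap: 19.3
```

```bash
python3 st.py; python3 look.py p12 w
```

```text
time 25.85
tool_pos [ 492.982 -207.751  135.477]
tcp_rot [-1.79990e+02  1.30000e-02 -1.63392e+02]
ft_force [ 1.171 -2.185  2.117]
wrist_torque [-0.726 -0.417 -0.072]
finger_gap 19.281
```

View pics/p12_w.png

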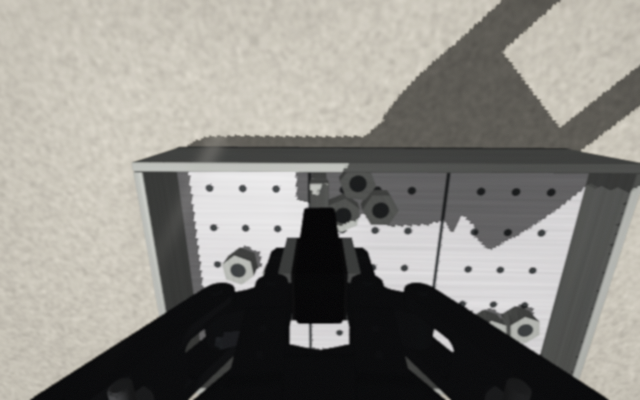

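View pics/p12_s.png

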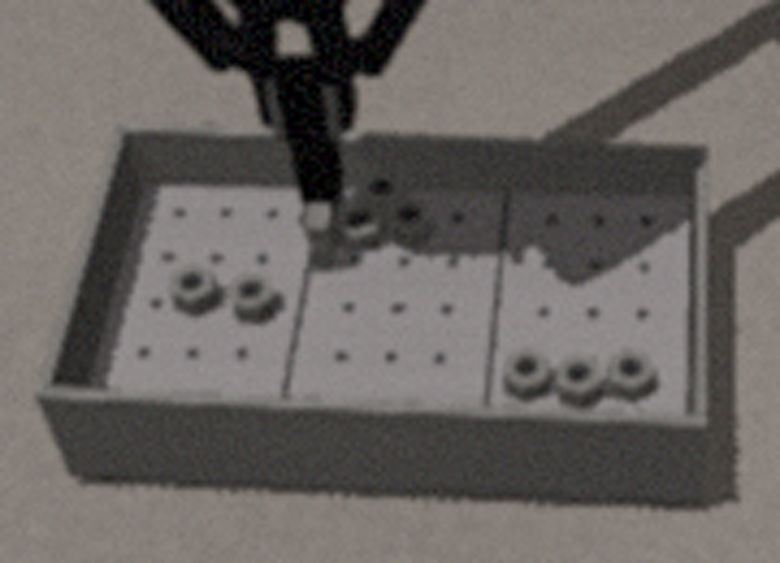

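{"fn": "drive_tool", "kwargs": {
  "moves": [
    [[0.6, -2, 1], 0],
    [[0.6, -2, 20], 0],
    [[0.6, -2, 45], 0],
    [[0.6, -2, 66], 0],
    [[0, 34, 66], -3],
    [[-1, 70, 66], -6],
    [[-1, 108, 66], -9],
    [[-2, 146, 66], -12]
  ]
}}

```text
time: 26.67
tool_pos: [490.0, -60.8, 200.6]
tcp_rot: [179.9, -0.1, -175.6]
ft_force: [-0.1, 0.6, -1.3]
finger_gap: 19.3
```

{"fn": "drive_tool", "kwargs": {
  "moves": [
    [[-1, 38, 0], -3],
    [[-1, 76, 0], -6],
    [[-2, 114, 0], -9],
    [[-2, 152, 0], -10.2],
    [[-3, 190, 0], -10.2],
    [[-3, 222, 0], -10.2],
    [[-3, 240, 0], -10.2],
    [[-2.9, 247.4, 0], -10.2]
  ]
}}

```text
time: 27.33
tool_pos: [486.9, 187.9, 200.3]
tcp_rot: [180.0, -0.2, 174.6]
ft_force: [-0.1, -0.3, -2.0]
finger_gap: 19.3
```

{"fn": "drive_tool", "kwargs": {
  "moves": [
    [[0, 0, -10], 0],
    [[0, 0, -20], 0],
    [[0, 0, -30], 0],
    [[0, 0, -40], 0],
    [[0, 0, -46], 0],
    [[0, 0, -46], 0],
    [[0, 0, -46], 0],
    [[0, 0, -46], 0]
  ]
}}

```text
time: 28.0
tool_pos: [488.5, 185.0, 155.8]
tcp_rot: [180.0, 0.0, 174.4]
ft_force: [0.2, -0.2, -0.7]
finger_gap: 18.9
```

```bash
python3 st.py; python3 look.py p13 w
python3 - <<'E'
from h import *
W,T,S,s=pickle.load(open("p13.pkl","rb"))
a=cv2.resize(S["pixels"][140:240,390:470,::-1],(400,500),interpolation=cv2.INTER_CUBIC)
b=cv2.resize(W["pixels"][100:250,260:380,::-1],(400,500),interpolation=cv2.INTER_CUBIC)
cv2.imwrite("pics/q13.png",cv2.hconcat([a,b]))
E
```

```text
time 28.0
tool_pos [488.453 185.048 155.823]
tcp_rot [1.79987e+02 3.40000e-02 1.74386e+02]
ft_force [ 0.188 -0.221 -0.664]
wrist_torque [ 0.004 -0.054 -0.045]
finger_gap 18.854
```

View pics/q13.png

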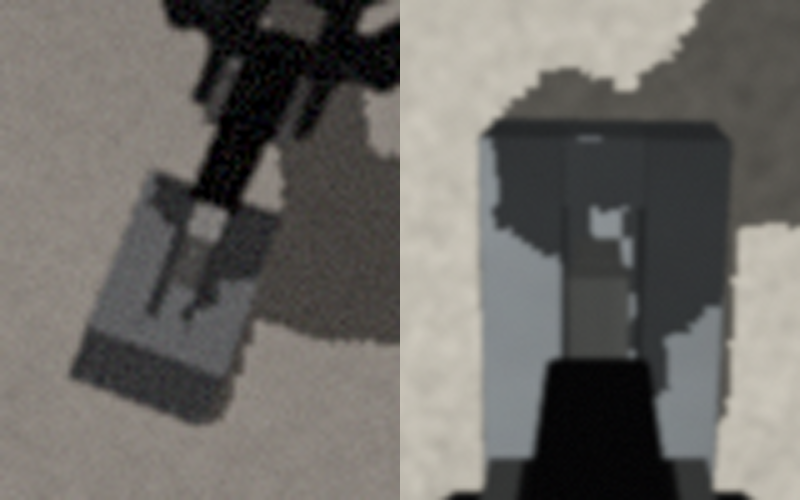

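{"fn": "drive_tool", "kwargs": {
  "moves": [
    [[0, 0.4, -6], 0],
    [[0, 0.6, -12], 0],
    [[0, 0.6, -18], 0],
    [[0, 0.6, -22], 0],
    [[0, 0.6, -26], 0],
    [[0, 0.6, -30], 0],
    [[0, 0.6, -34], 0],
    [[0, 0.6, -34], 0]
  ]
}}

```text
time: 28.82
tool_pos: [487.5, 185.7, 120.3]
tcp_rot: [-180.0, -0.1, 174.4]
ft_force: [-0.5, -0.5, -2.1]
finger_gap: 19.3
```

{"fn": "drive_tool", "kwargs": {
  "moves": [
    [[0, 0, -4], 0],
    [[0, 0, -8], 0],
    [[0, 0, -12], 0],
    [[0, 0, -15], 0],
    [[0, 0, -17], 0],
    [[0, 0, -18], 0],
    [[0, 0, -19], 0],
    [[0, 0, -19], 0]
  ]
}}

```text
time: 29.48
tool_pos: [488.3, 185.9, 103.0]
tcp_rot: [180.0, 0.0, 174.4]
ft_force: [-2.7, -1.2, 3.5]
finger_gap: 19.3
```

{"fn": "drive_tool", "kwargs": {
  "moves": [
    [[0, 0, -0.3], 0],
    [[0, 0, -0.3], 0],
    [[0, 0, -0.3], 0],
    [[0, 0, 0], 0],
    [[0, 0, 0], 0],
    [[0, 0, 0], 0],
    [[0, 0, 0], 0],
    [[0, 0, 0], 0]
  ],
  "fingers": 60
}}

```text
time: 30.15
tool_pos: [488.1, 185.9, 102.4]
tcp_rot: [-180.0, 0.0, 174.4]
ft_force: [-0.1, -0.4, -0.7]
finger_gap: 60.0
```

{"fn": "drive_tool", "kwargs": {
  "moves": [
    [[0, 0, 5], 0],
    [[0, 0, 15], 0],
    [[0, 0, 30], 0],
    [[0, 0, 50], 0],
    [[0, 0, 75], 0],
    [[0, 0, 100], 0],
    [[0, 0, 125], 0],
    [[0, 0, 125], 0]
  ]
}}

```text
time: 30.82
tool_pos: [490.9, 186.7, 234.9]
tcp_rot: [179.8, 0.5, 174.4]
ft_force: [0.6, 0.6, 1.3]
finger_gap: 60.4
```

```bash
python3 st.py; python3 look.py p14 w
python3 - <<'E'
from h import *
W,T,S,s=pickle.load(open("p14.pkl","rb"))
a=cv2.resize(S["pixels"][140:240,390:470,::-1],(400,500),interpolation=cv2.INTER_CUBIC)
b=cv2.resize(W["pixels"][100:250,260:380,::-1],(400,500),interpolation=cv2.INTER_CUBIC)
cv2.imwrite("pics/q14.png",cv2.hconcat([a,b]))
E
```

```text
time 30.817
tool_pos [490.939 186.699 234.884]
tcp_rot [179.795   0.54  174.417]
ft_force [0.585 0.557 1.343]
wrist_torque [ 0.034 -0.001  0.002]
finger_gap 60.352
```

View pics/q14.png

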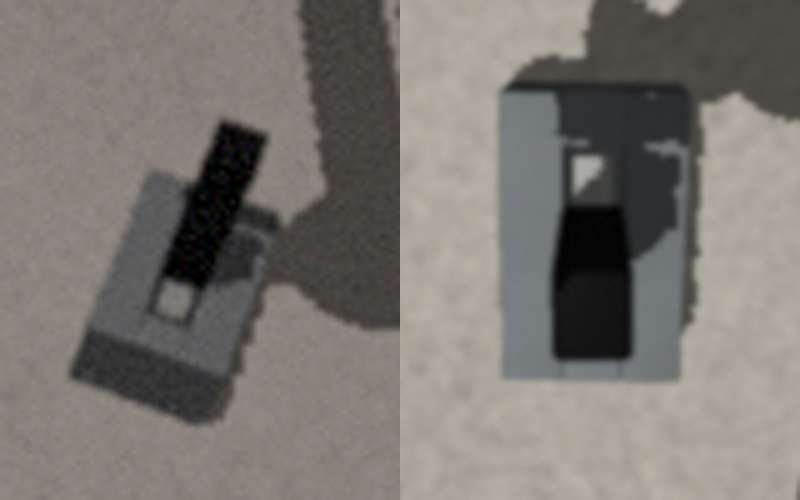

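View pics/p14_t.png

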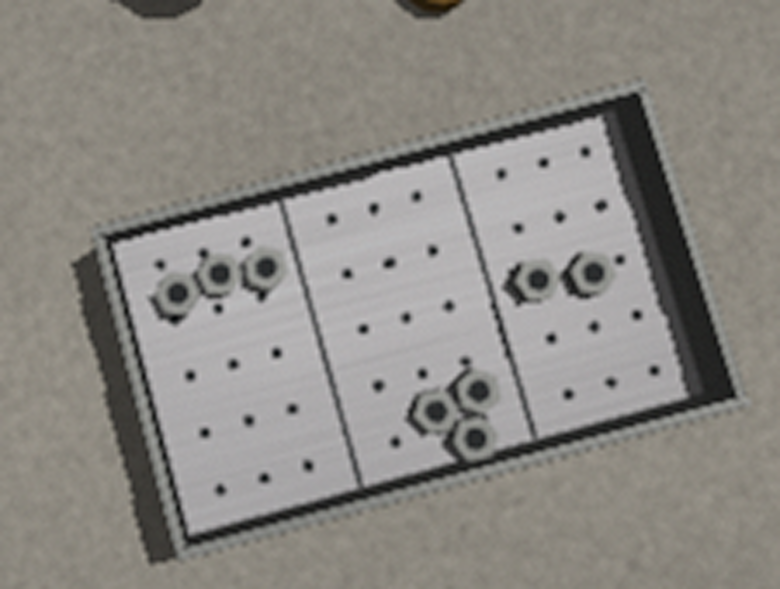

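View pics/p14_s.png

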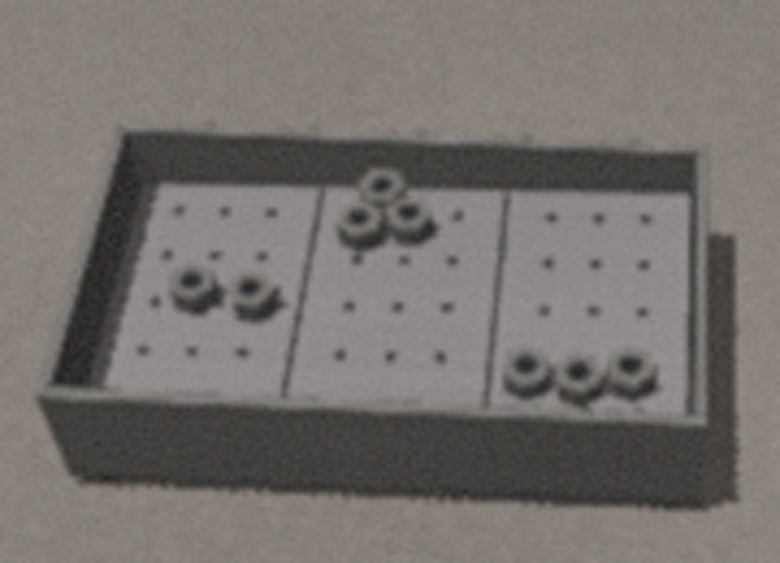

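Run:
```python
from h import *
W,T,S,s=pickle.load(open("p14.pkl","rb"))
def loc(cam,uv,z,p=TR):
    w=back(cam,uv,z); return ((w-[p[0],p[1],0])@rz(p[2]))[:,:2].round(0).tolist()
t=np.array([(478,390),(435,412),(475,438),(538,280),(593,273),(178,293),(220,273),(267,268)])*[225/780,170/589]+[270,140]-.4
q=np.array([(364,222),(410,215),(382,186),(252,292),(191,286),(632,368),(579,374),(530,368)])*[180/780,130/563]+[180,95]-.4
# order top: A(right,x up) ...
for z in (40,47,54,61,68): 
    print(z,"T",loc(T,t,z,(528.4,-153.7,16.6))); print("   S",loc(S,q,z,(531.4,-150.8,16.7)))
a=cv2.resize(S["pixels"][128:160,250:285,::-1],(700,590),interpolation=cv2.INTER_CUBIC); cv2.imwrite("pics/q15.png",a)
b=cv2.resize(T["pixels"][245:275,385:420,::-1],(700,590),interpolation=cv2.INTER_CUBIC); cv2.imwrite("pics/q16.png",b)
```

```text
40 T [[-48.0, -27.0], [-53.0, -0.0], [-73.0, -17.0], [2.0, -77.0], [-3.0, -107.0], [48.0, 119.0], [52.0, 94.0], [48.0, 67.0]]
   S [[-62.0, -25.0], [-68.0, -2.0], [-89.0, -19.0], [-10.0, -77.0], [-12.0, -109.0], [30.0, 120.0], [35.0, 93.0], [33.0, 69.0]]
47 T [[-47.0, -25.0], [-53.0, 1.0], [-72.0, -16.0], [2.0, -75.0], [-3.0, -105.0], [47.0, 119.0], [52.0, 94.0], [48.0, 68.0]]
   S [[-55.0, -24.0], [-61.0, -0.0], [-82.0, -17.0], [-4.0, -75.0], [-6.0, -107.0], [36.0, 120.0], [41.0, 94.0], [38.0, 69.0]]
54 T [[-47.0, -24.0], [-52.0, 2.0], [-71.0, -15.0], [2.0, -73.0], [-2.0, -103.0], [47.0, 119.0], [52.0, 94.0], [47.0, 68.0]]
   S [[-49.0, -22.0], [-55.0, 1.0], [-75.0, -16.0], [2.0, -73.0], [-0.0, -104.0], [41.0, 119.0], [46.0, 94.0], [44.0, 70.0]]
61 T [[-46.0, -23.0], [-51.0, 3.0], [-70.0, -14.0], [2.0, -71.0], [-2.0, -101.0], [47.0, 119.0], [51.0, 94.0], [47.0, 69.0]]
   S [[-42.0, -21.0], [-48.0, 2.0], [-68.0, -15.0], [8.0, -71.0], [6.0, -102.0], [47.0, 119.0], [52.0, 94.0], [49.0, 70.0]]
68 T [[-46.0, -21.0], [-51.0, 4.0], [-69.0, -12.0], [2.0, -69.0], [-2.0, -99.0], [46.0, 119.0], [51.0, 95.0], [47.0, 69.0]]
   S [[-36.0, -20.0], [-42.0, 3.0], [-61.0, -13.0], [14.0, -69.0], [12.0, -99.0], [52.0, 119.0], [57.0, 94.0], [55.0, 71.0]]
```

View pics/q15.png

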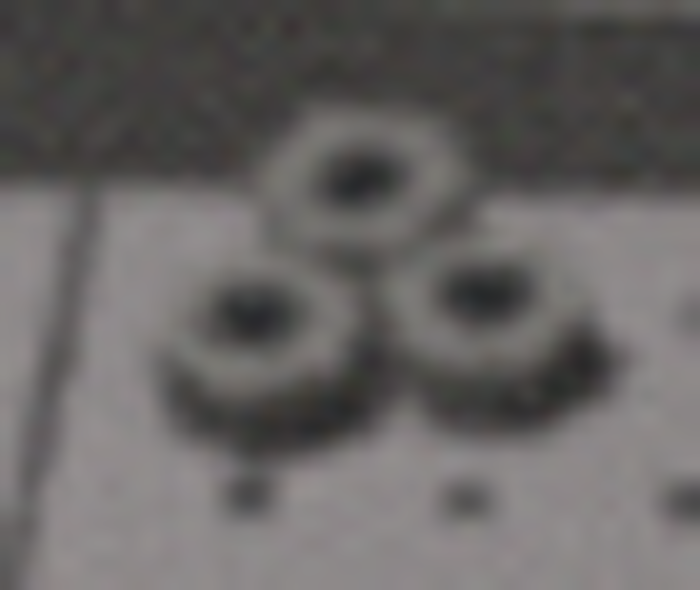

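View pics/q16.png

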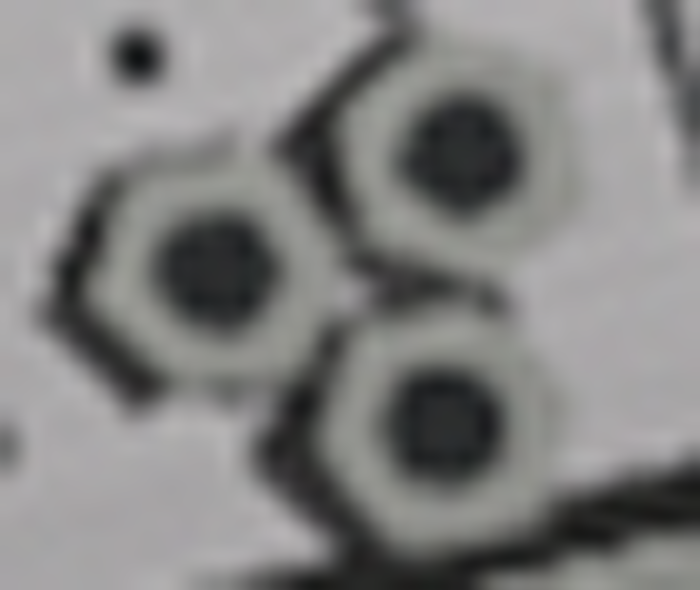

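Run:
```python
from h import *
W,T,S,s=pickle.load(open("p14.pkl","rb")); S0,T0=pickle.load(open("cams.pkl","rb"))
for a,b,sl in ((S0,S,np.s_[150:235,395:465]),(T0,T,np.s_[215:285,185:245])):
    f=lambda c:np.argwhere(c["pixels"][sl].max(2)<25)
    A,B=f(a),f(b); print(A.mean(0),B.mean(0),A.min(0),B.min(0),A.max(0),B.max(0))
m=cv2.absdiff(T0["pixels"],T["pixels"])[80:150,180:420].max(); print("top region diff gauge/cup/adapter",m)
```

```text
[31.55839416 36.9379562 ] [31.24334601 37.00380228] [16 28] [15 28] [47 46] [47 46]
[33.43518519 19.9537037 ] [36.94666667 16.97555556] [18  8] [18  0] [48 32] [52 32]
top region diff gauge/cup/adapter 17
```

```bash
python3 -c "
from bench import r
print(r.hand_in())"; python3 st.py
```

```text
the job is handed in; nothing more can be done
None
the job is handed in; nothing more can be done
```

I raked the heap out into one layer, put the rake back in its holder, and handed the job in at about 31 s of the 72 s allowed. No verdict was reported, so the results below are from my own checks.

- **Raking:** I first pushed the two top plugs off forward with the tines raised clear of the deck. I then raked the x = +50 column from behind the heap to the far line by feel. The deck rises by about 3–4 mm per 100 mm toward +y. A shorter stroke moved the x = -50 column into the middle third.
- **Contact force:** At the end of each step the force reading came to roughly 1.5–4.7 N on the deck. The force was not read between steps, so I did not check every moment against the 12 N limit.
- **Plugs:** The last pictures show all eight lying flat and side by side. Centres are about 22 mm or more apart. Two are in the -y third, three in the middle and three in the +y third. One plug lies about 13 mm from the -x wall.
- **Rake:** It is upright and down on the slot floor. Its handle matches its starting place to about 0.3 px in the scene camera. The same comparison in the top camera was no use because the arm was in view.
- **Other things:** The gauge, cup and adapter show no visible change in the top picture. The gripper is open and well above the holder, touching nothing.

The scene and top cameras disagreed by about 3 mm on positions. I used their average, which agreed with the wrist camera to 1–2 mm.

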